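Snap a two-part casting mould shut with bench-held pliers

TASK

Stand the loose half of the blue mould in the nest between the jaws of the pliers, its brass stud facing the socket of the fixed half but not yet pushed in, and let go of it. Then press the free handle of the pliers gently towards the clamped one, with no more than 12 N, until you feel the stud snap in and the two halves meet; the pliers, not the fingers, must do the pressing. Finally let the handle spring back open and leave the finished mould in the nest, with the jar, the six-sided pot and the tray left as they are.

Things in the scene. Friction and masses are not known exactly. Their poses are not given: they have to be found in the camera images.
- mould_centre (a point): centre (half-way up) of the loose blue mould half, an upright block 46 mm (x) by 30 mm (y) by 45 mm high, standing on the bench, z up. Its upper 25 mm is hollow, open at the top and towards its -y (mating) face, with 11 mm thick side walls at both x ends: pick it up from above across its 46 mm width (its x axis), by the top 25 mm.
- stud_root (a point): where the loose half's brass stud leaves its mating face, 8 mm above its underside, at (0, -15, -14.5) mm from mould_centre in the half's own axes (these are this point's axes too). The stud points to -y: neck 4 mm thick, round head 8 mm across, head centre 10 mm and tip 14 mm ahead of the face.
- loose_half: the loose mould half as a whole, 90 to 180 g; origin under the centre of its underside, axes as mould_centre.
- socket (a point): centre of the socket mouth in the mating face of the fixed blue mould half (57 mm high), 20 mm above the bench. The face looks along this point's +y; x points along the jaws away from the pivot, z up. Mould shut: stud_root lies here, axes parallel. The stud head meets two sprung balls with stud_root 6 mm off in +y, resists most at 6 to 4 mm, snaps at about 2 mm; press on until it is home.
- nest (a point): where the centre of the loose half's underside should be set down: on the nest floor, 12 mm above the bench, 27.5 mm in +y from the socket (stud_root then 12.5 mm off; 10 to 15 will do). Axes as socket. A rail 12 mm high with a sloping lead-in on either side leaves about 1 mm of play in x. The jaws stand no higher than 26 mm above the bench: keep fingertips above that.
- pivot (a point): upright hinge axis of the pliers, 26 mm above the bench, 64 mm from the socket in its -x; axes as socket. The pliers lie flat on a plywood base 150 by 125 by 12 mm. Steel jaws run from here in +x, red handles in -x. The handle on the +y side is clamped and cannot move; the one on the -y side is free. Nothing is higher than 46 mm but the mould.
- handle (a point): on the middle line of the free red handle, 30 mm short of its end, 111 mm from the pivot, 26 mm above the bench. The handle is a bar 10 mm thick, 14 to 38 mm above the bench. Push it here on its outer (-y) side with closed fingers pointing down, level, square to the line from the pivot, in an arc about the pivot towards the clamped handle (+y). Open, nothing stands outside it.
- free_half: free half of the pliers: red handle, steel jaw, white nylon pad. Origin on the hinge axis at the bench; its axes are parallel to socket's when the pliers are fully open, and turn clockwise (from above) as the handle is pressed, at most 0.66 rad. A light spring (1 to 3 N at the handle) opens it again. Open, the pad is at least 46 mm from the socket.
- jar: closed glass jar of coffee grounds, 76 mm wide, 88 mm high, origin under its centre; a bystander
- hex_pot: dark six-sided pot, 75 mm wide, 36 mm high, origin under its centre; a bystander
- tray: dark square tray 85 by 85 by 14 mm, origin under its centre; a bystander
- pad (a point): where the white pad is joined to the jaw. A setting screw puts the pad up to 18 mm farther out, anew each time and not reported, so the mould is shut at an unknown swing of 0.30 to 0.61 rad. The stud needs about 6 to 9 N at the handle; then the force drops at the snap and rises steeply when the halves meet. More than 12 N breaks the mould.

How it is judged:
By the outcome, as a careful person would: the job done as asked, in the order asked, and still so for the second after the job is handed in, with the robot touching nothing.
It also fails if it takes over 72 s, if anything falls off the work surface, if the arm or the gripper's body presses on something with over 40 N, if the wrist force passes 120 N, or if a joint passes its speed limit or range.

ROBOT

A 7-joint arm with a two-finger parallel gripper is mounted at the origin on the work surface. World frame = base frame: x ahead of the robot, y to its left, z up, the work surface at z = 0. Lengths are in m, angles in rad, forces in N, time in s.
With the tool pointing down it reaches from about 0.4 to 0.9 m from the base axis. Payload 5.6 kg.
Tool frame: the origin (TCP) lies at the very end of the fingers, on their centre line; the grasp point (between the pads) lies 19 mm behind it (arm.hold_point_z is the distance from the TCP to the grasp point, in m); z points along the fingers, y is the line along which they close (so a half turn about z gives the same grasp; the last joint's range is limited). The gripper opens to 92 mm and grips with 3 to 60 N. Pads are 20 mm wide; open, the fingers measure 128 mm over their backs; the gripper's body (75 mm by 189 mm) begins 69 mm behind the grasp point.
Start: joints at [-1.248, 0.468, -0.012, 1.603, 0.006, 1.071, -0.056], TCP at [0.233, 0.607, 0.178] pointing down, gripper open.
Joint ranges: [-2.53, 2.53], [-0.31, 2.02], [-1.57, 1.55], [0.28, 2.44], [-1.29, 4.43], [0.15, 1.84], [-2.92, 2.92]. Speed limits (rad/s): [2.57, 2.57, 3.14, 3.14, 3.14, 3.14, 3.14].

INTERFACE

Orientations are given as a unit quaternion [x, y, z, w].
In Python, from station import sensors, optics, sign_off, arm gives the robot as it stands.
- The arm moves only by the shell command python3 -m creep 'ROWS' [FORCE]. ROWS is JSON, a list of rows, each an object of numbers: "x", "y", "z": the shift along the world's x, y, z in mm; "rx", "ry", "rz": the turn, a rotation vector about the world's x, y, z in rad; "jaw": the opening, from 0 (shut) to 1 (fully open). In form: [{"x": .., "y": .., "z": .., "rx": .., "ry": .., "rz": .., "jaw": ..}, ...]. A call has 1 to 10 rows; each row shifts and turns the commanded pose from where the row before left it; what a row does not reach is not made up. A row lasts 1/10 s, in which the tool goes at most 50 mm and 8.59 degrees, less where a joint would pass 70% of its speed; a pose out of reach is approached as far as the arm can. A call is refused whole if a number of a shift passes 50 or a number of a turn 0.15, either way. A call with a gripper value outside its range is refused whole. The fingers move at their own pace and stop on an object; FORCE is the grip in N (left out, the last holds). Time passes only in rows, so rows that do not move let the fingers close. It gives the time, the measured TCP pose, the force, the opening and the grip force at its end, in the units of the state.
- sensors.state(): the state, without advancing time (a new reading comes with each control period).
- optics.grab_frame(name): name is "side" or "top"; returns the picture (384x512x3 uint8, red, green, blue); there is no depth.
- optics.camera_params(name): a dict with "intrinsics" (3x3 intrinsics, pixels), "dist" ([k1, k2, p1, p2, k3] as OpenCV has them; the pictures are not rectified), "rvec" (rotation vector, rad) and "tvec" (3), from world to camera coordinates, as OpenCV has them. Camera axes: x right, y down, z forward; pixel columns grow to the right and rows downward; lengths in m; the calibration is good to about 2 mm. A picture is of the moment at which its call begins. camera_params takes no time and is no camera call.
- sign_off(): hands the job in; it is judged then, once.
The state is a dict: "t": time; "joint_pos": joint angles; "dq": joint speeds; "joint_efforts": joint torques, N m; "tool_pos": TCP position; "orientation": TCP orientation; "force": force on the tool from outside, world axes, zero at the start; "torque": the same for the moment, N m; "finger_gap": finger opening in m; "gripper_force": force on a finger pad.
Only numpy, scipy, OpenCV 4.12 (cv2) and the standard library are available. Lean on these libraries where they do the work, as an engineer would, in place of code of your own. Each camera call takes 0.05 s, during which the arm holds its last target. There are 200 camera calls.

## Working session

There is one attempt and no reset: what is moved stays moved. The work goes in short steps, Python scripts to look and compute and a shell command to move; the robot and the scene stay as the last step left them, time stands still between calls to the robot, and variables do not carry over. Pictures are saved under pics/ and viewed, at most 10 in all, crops included, and the job is handed in when it is done.

```bash
mkdir -p pics; python3 - <<'E'
from station import sensors, optics
import cv2,numpy as np
s=sensors.state();print(s['t'],s['tool_pos'],s['orientation'],s['force'],s['finger_gap'])
for n in("top","side"):
    f=optics.grab_frame(n);cv2.imwrite(f"pics/{n}0.png",cv2.cvtColor(f,cv2.COLOR_RGB2BGR))
    p=optics.camera_params(n);R=cv2.Rodrigues(np.array(p["rvec"]))[0];print(n,p["intrinsics"],p["dist"],-R.T@np.array(p["tvec"]).ravel(),R[2])
E
```

```text
0.0 [0.23234083 0.60638197 0.17684608] [ 1.81902576e-01  9.83316182e-01 -8.53911995e-04 -9.68070226e-05] [ 0.44444978 -0.3228807   0.31452342] 0.09205018172943322
top [[376.08170339   0.         247.86335078]
 [  0.         376.08170339 189.61504808]
 [  0.           0.           1.        ]] [-0.01949341  0.          0.          0.          0.        ] [0.48500705 0.03452218 0.83743582] [ 0.17935061 -0.00184664 -0.98378349]
side [[351.26330029   0.         255.20870975]
 [  0.         351.26330029 196.08060298]
 [  0.           0.           1.        ]] [-0.01990863  0.          0.          0.          0.        ] [ 0.56495091 -0.70459416  0.60147843] [ 0.06104694  0.80234704 -0.59372763]
```

View pics/top0.png

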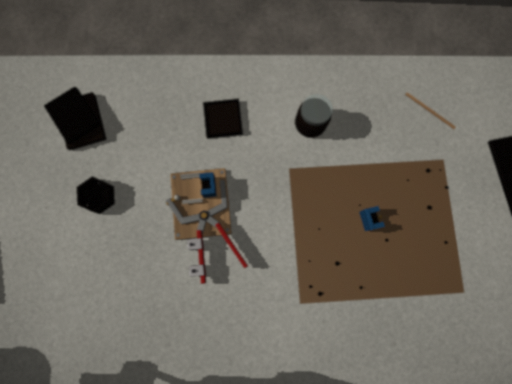

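View pics/side0.png

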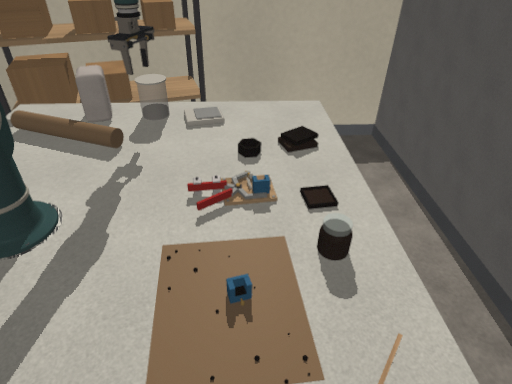

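The top view is up=+x, right=-y. The pliers are at about (205,215), the fixed half at (208,185) and the loose half at (372,219). The side view agrees, with the loose half at (239,288) and the pliers at (240,188).

```bash
cat > h.py <<'E'
import cv2,numpy as np
from station import sensors,optics
def cam(n):
    p=optics.camera_params(n);R=cv2.Rodrigues(np.array(p["rvec"]))[0];t=np.array(p["tvec"]).ravel()
    return np.array(p["intrinsics"]),np.array(p["dist"]),R,t
def ray(n,uv):
    K,d,R,t=cam(n);q=cv2.undistortPoints(np.array(uv,float).reshape(-1,1,2),K,d)[:,0]
    return -R.T@t,np.c_[q,np.ones(len(q))]@R
def plane(n,uv,z):
    c,r=ray(n,uv);return c+r*((z-c[2])/r[:,2])[:,None]
def pix(n,P):
    K,d,R,t=cam(n);return cv2.projectPoints(np.array(P,float).reshape(-1,1,3),R,t,K,d)[0][:,0]
def grab(n):return cv2.cvtColor(optics.grab_frame(n),cv2.COLOR_RGB2BGR)
def blue(im):
    h=cv2.cvtColor(im,cv2.COLOR_BGR2HSV);return cv2.inRange(h,(95,110,35),(125,255,255))
def red(im):
    h=cv2.cvtColor(im,cv2.COLOR_BGR2HSV);return cv2.inRange(h,(0,130,50),(8,255,255))|cv2.inRange(h,(172,130,50),(180,255,255))
def blobs(m,a=15):
    return [c for c in cv2.findContours(m,0,1)[0] if cv2.contourArea(c)>a]
E
python3 - <<'E'
from h import *
a=cv2.imread('pics/top0.png');b=cv2.imread('pics/side0.png')
R=lambda i,x,y,w,h,s:cv2.resize(i[y:y+h,x:x+w],None,fx=s,fy=s,interpolation=cv2.INTER_CUBIC)
L=R(a,160,160,100,130,4.6)[:600];c=np.zeros((600,800,3),np.uint8);c[:598,:460]=L[:598]
c[:300,470:790]=R(a,356,201,32,30,10)[:300];c[305:595,470:790]=0
q=R(b,185,165,100,50,3.2);c[300:460,470:790]=q;q=R(b,222,270,40,35,4);c[460:600,470:630]=q
cv2.imwrite('pics/c0.png',c)
for n,i in(('top',a),('side',b)):
  for f in(blue,red):
    for k in blobs(f(i)):
      r=cv2.minAreaRect(k);print(n,f.__name__,cv2.contourArea(k),np.round(cv2.boxPoints(r),1).tolist())
E
```

```text
top blue 250.0 [[359.5, 211.0], [377.70001220703125, 205.5], [383.8999938964844, 225.8000030517578], [365.6000061035156, 231.3000030517578]]
top blue 158.0 [[199.8000030517578, 174.10000610351562], [212.8000030517578, 172.60000610351562], [215.3000030517578, 193.6999969482422], [202.3000030517578, 195.1999969482422]]
top red 18.5 [[201.0, 275.0], [204.0, 275.0], [204.0, 282.0], [201.0, 282.0]]
top red 44.5 [[199.0, 249.0], [203.0, 249.0], [203.0, 263.0], [199.0, 263.0]]
top red 33.0 [[196.0, 230.0], [202.0, 230.0], [202.0, 237.0], [196.0, 237.0]]
top red 163.5 [[214.60000610351562, 224.89999389648438], [219.0, 222.0], [247.3000030517578, 264.5], [242.89999389648438, 267.3999938964844]]
side blue 494.5 [[224.10000610351562, 279.5], [247.89999389648438, 273.5], [253.60000610351562, 296.6000061035156], [229.89999389648438, 302.5]]
side blue 192.0 [[253.0, 175.0], [268.0, 175.0], [268.0, 192.0], [253.0, 192.0]]
side red 252.0 [[194.6999969482422, 201.3000030517578], [230.1999969482422, 187.10000610351562], [233.5, 195.1999969482422], [198.0, 209.39999389648438]]
side red 210.5 [[187.5, 183.1999969482422], [225.89999389648438, 179.8000030517578], [226.60000610351562, 187.6999969482422], [188.1999969482422, 191.10000610351562]]
```

View pics/c0.png

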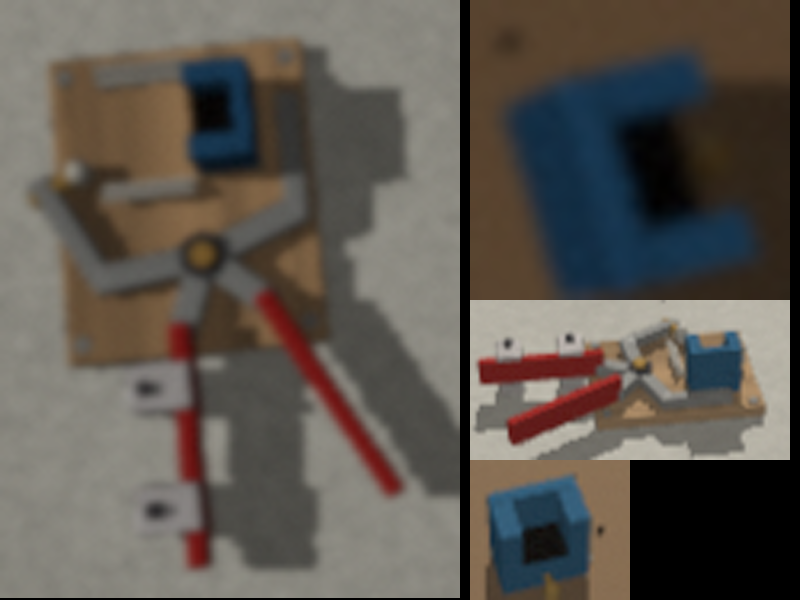

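The crop shows the fixed half open to the left (+y). Its mating-face top edge runs from about (200.2,174) to (201.7,196), the pivot is at (204.3,215), and the base corners are at (171.3,173.5), (225.2,168.7), (230.7,236) and (175.7,239.8). The loose half opens to the right, with its stud showing, and is turned slightly.

```bash
python3 - <<'E'
from h import *
np.set_printoptions(precision=1,suppress=True)
c=np.array([[52,62],[300,40],[325,350],[72,367]])/4.6+160
P=plane('top',c,.012)*1e3;print(P)
for i in range(4):
    d=P[(i+1)%4]-P[i];print(np.hypot(*d[:2]),np.degrees(np.arctan2(d[1],d[0])))
def T(n,pts,z,o=(160,160),s=4.6):
    r=plane(n,np.array(pts)/s+np.array(o),z)*1e3;print(r);return r
print('pivot');T('top',[[204,253]],.042)
print('fixed top corners');T('top',[[184,63],[244,60],[257,165],[193,168]],.057)
print('rails');T('top',[[95,77],[185,68],[105,192],[198,185]],.024)
print('handle ends');T('top',[[264,297],[395,488]],.038)
print('loose top');L=T('top',[[508,103],[700,50],[757,250],[565,298]],.045,(356-47,201),10)
print(L.mean(0))
for i in range(4):
    d=L[(i+1)%4]-L[i];print(np.hypot(*d[:2]),np.degrees(np.arctan2(d[1],d[0])))
# side view check loose top corners (crop 4x, at 470,460 offset)
print('side loose');S=T('side',[[488,497],[577,476],[590,515],[500,545]],.045,(222-470/4,270-115),4);print(S.mean(0))
E
```

```text
[[672.4 205.2  12. ]
 [683.4  84.   12. ]
 [532.4  70.5  12. ]
 [524.3 190.4  12. ]]
121.69345916169453 -84.78996530866357
151.61521874462022 -174.90724470016318
120.09917195746388 93.85581183133937
148.78237708486654 5.717403653513633
pivot
[[575.2 125.5  42. ]]
fixed top corners
[[661.7 134.8  57. ]
 [663.1 107.1  57. ]
 [613.9 100.3  57. ]
 [612.5 129.6  57. ]]
rails
[[662.2 181.7  24. ]
 [666.7 138.5  24. ]
 [606.3 175.2  24. ]
 [609.7 131.   24. ]]
handle ends
[[555.2  97.8  38. ]
 [468.7  37.2  38. ]]
loose top
[[ 582.7 -204.8   45. ]
 [ 594.  -246.5   45. ]
 [ 551.4 -255.9   45. ]
 [ 541.4 -214.6   45. ]]
[ 567.4 -230.5   45. ]
43.21673467984679 -74.7906009915437
43.64521702913545 -167.47299056316547
42.49944167574429 103.6742690111144
42.47904577607829 13.442156224488173
side loose
[[ 545.7 -232.1   45. ]
 [ 591.3 -220.7   45. ]
 [ 596.5 -246.3   45. ]
 [ 551.6 -262.4   45. ]]
[ 571.3 -240.4   45. ]
```

```bash
python3 -m creep '[{"x":19,"y":-47,"rz":-0.054},{"x":19,"y":-47,"rz":-0.054},{"x":19,"y":-47,"rz":-0.054},{"x":19,"y":-47,"rz":-0.054},{"x":19,"y":-47,"rz":-0.054},{"x":19,"y":-47,"rz":-0.054},{"x":19,"y":-47,"rz":-0.054},{"x":19,"y":-47,"rz":-0.054},{"x":19,"y":-47,"rz":-0.054},{"x":19,"y":-47,"rz":-0.054}]'; python3 -m creep '[{"x":19,"y":-47,"rz":-0.054},{"x":19,"y":-47,"rz":-0.054},{"x":19,"y":-47,"rz":-0.054},{"x":19,"y":-47,"rz":-0.054},{"x":19,"y":-47,"rz":-0.054},{"x":19,"y":-47,"rz":-0.054},{"x":19,"y":-47,"rz":-0.054},{"x":15,"y":-40,"rz":-0.054},{"x":0},{"x":0}]'
```

```text
validation failed for argument at $[0]...
validation failed for argument at $[0]...
```

```bash
python3 -m creep '[{"x":19,"y":-47,"z":0,"rx":0,"ry":0,"rz":-0.054,"jaw":1},{"x":19,"y":-47,"z":0,"rx":0,"ry":0,"rz":-0.054,"jaw":1},{"x":19,"y":-47,"z":0,"rx":0,"ry":0,"rz":-0.054,"jaw":1},{"x":19,"y":-47,"z":0,"rx":0,"ry":0,"rz":-0.054,"jaw":1},{"x":19,"y":-47,"z":0,"rx":0,"ry":0,"rz":-0.054,"jaw":1},{"x":19,"y":-47,"z":0,"rx":0,"ry":0,"rz":-0.054,"jaw":1},{"x":19,"y":-47,"z":0,"rx":0,"ry":0,"rz":-0.054,"jaw":1},{"x":19,"y":-47,"z":0,"rx":0,"ry":0,"rz":-0.054,"jaw":1},{"x":19,"y":-47,"z":0,"rx":0,"ry":0,"rz":-0.054,"jaw":1}]'
```

```text
t: 1.0
tool_pos: [0.4014, 0.1878, 0.1778]
orientation: [0.414, 0.91, 0.0, -0.0]
force: [1.1, -0.5, -0.1]
finger_gap: 0.092
gripper_force: 0.0
```

```bash
python3 -m creep '[{"x":18.5,"y":-47,"z":0,"rx":0,"ry":0,"rz":-0.054,"jaw":1},{"x":18.5,"y":-47,"z":0,"rx":0,"ry":0,"rz":-0.054,"jaw":1},{"x":18.5,"y":-47,"z":0,"rx":0,"ry":0,"rz":-0.054,"jaw":1},{"x":18.5,"y":-47,"z":0,"rx":0,"ry":0,"rz":-0.054,"jaw":1},{"x":18.5,"y":-47,"z":0,"rx":0,"ry":0,"rz":-0.054,"jaw":1},{"x":18.5,"y":-47,"z":0,"rx":0,"ry":0,"rz":-0.054,"jaw":1},{"x":18.5,"y":-47,"z":-15,"rx":0,"ry":0,"rz":-0.054,"jaw":1},{"x":18.5,"y":-47,"z":-20,"rx":0,"ry":0,"rz":-0.054,"jaw":1},{"x":18.5,"y":-46,"z":-25,"rx":0,"ry":0,"rz":-0.049,"jaw":1},{"x":0,"y":0,"z":0,"rx":0,"ry":0,"rz":0,"jaw":1}]'
python3 - <<'E'
from h import *
s=sensors.state();q=s['orientation'];print(s['tool_pos'],q,np.degrees(np.arctan2(q[1]**2-q[0]**2,2*q[0]*q[1])),s['force'])
a=grab('top');b=grab('side')
c=np.zeros((600,800,3),np.uint8)
c[:,:400]=cv2.resize(a[180:255,345:395],(400,600),interpolation=2);c[:480,400:]=cv2.resize(b[255:315,210:260],(400,480),interpolation=2)
cv2.imwrite('pics/c1.png',c)
E
```

```text
t: 2.0
tool_pos: [0.56, -0.2251, 0.1186]
orientation: [0.622, 0.783, -0.003, -0.001]
force: [-1.2, 0.4, -0.7]
finger_gap: 0.0922
gripper_force: 0.0
[ 0.5600479  -0.22507315  0.11861496] [ 0.62151964  0.78338977 -0.00347552 -0.0013112 ] 13.144988705732697 [-1.24517676  0.39656494 -0.74349913]
```

View pics/c1.png

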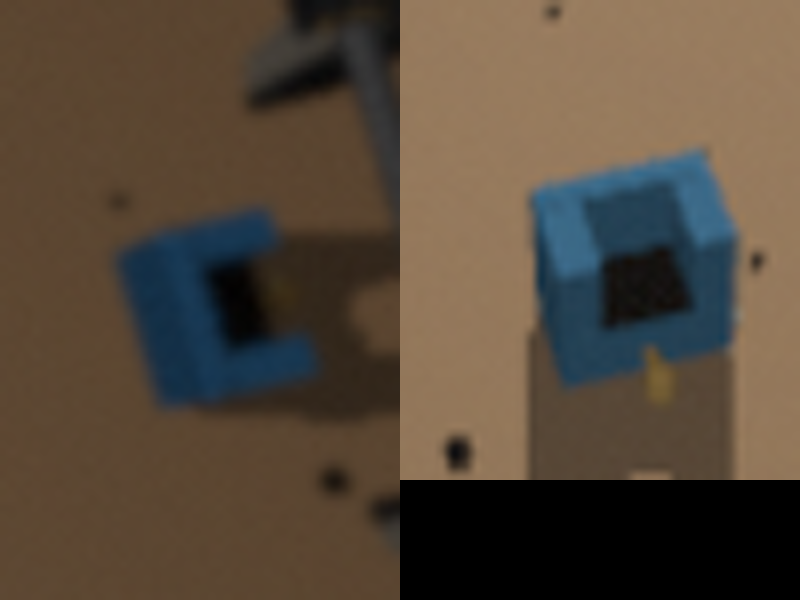

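```bash
python3 - <<'E'
from h import *
np.set_printoptions(precision=1,suppress=True)
S=plane('side',np.array([[532,192],[705,152],[737,235],[557,278]])/8+[210-50,255],.045)*1e3;print(S,S.mean(0))
T=plane('top',np.array([[172,238],[268,208],[320,372],[217,402]])/8+[345,180],.045)*1e3;print(T,T.mean(0))
for P in(S,T):
  for i in range(4):
    d=P[(i+1)%4]-P[i];print(np.hypot(*d[:2]),np.degrees(np.arctan2(d[1],d[0])))
E
```

```text
[[ 545.7 -231.4   45. ]
 [ 590.  -220.7   45. ]
 [ 596.6 -247.9   45. ]
 [ 551.8 -258.7   45. ]] [ 571.1 -239.7   45. ]
[[ 586.  -219.3   45. ]
 [ 594.  -245.4   45. ]
 [ 550.4 -256.5   45. ]
 [ 542.5 -228.7   45. ]] [ 568.2 -237.5   45. ]
45.57002399333657 13.698842522831221
27.994129672998643 -76.29811100722426
46.11133515479722 -166.3419280335274
27.966527923704202 102.59284846702275
27.354550531101385 -72.92697533869742
45.053133391870816 -165.72704141882093
28.87110788113412 105.78862738035063
44.50710888592963 12.291198837268894
```

```bash
python3 -m creep '[{"x":0,"y":0,"z":-25,"rx":0,"ry":0,"rz":0.008,"jaw":1},{"x":0,"y":0,"z":-20,"rx":0,"ry":0,"rz":0,"jaw":1},{"x":0,"y":0,"z":-10,"rx":0,"ry":0,"rz":0,"jaw":1},{"x":0,"y":0,"z":0,"rx":0,"ry":0,"rz":0,"jaw":1},{"x":0,"y":0,"z":0,"rx":0,"ry":0,"rz":0,"jaw":1}]' 25
```

```text
t: 2.6
tool_pos: [0.5631, -0.218, 0.0687]
orientation: [0.615, 0.789, 0.0, 0.001]
force: [1.0, -0.3, 0.8]
finger_gap: 0.0917
gripper_force: 0.0
```

```bash
python3 -m creep '[{"x":3.3,"y":-10,"z":0,"rx":0,"ry":0,"rz":0,"jaw":1},{"x":3.3,"y":-10.5,"z":0,"rx":0,"ry":0,"rz":0,"jaw":1},{"x":0,"y":0,"z":0,"rx":0,"ry":0,"rz":0,"jaw":1},{"x":0,"y":0,"z":0,"rx":0,"ry":0,"rz":0,"jaw":1}]' 25
```

```text
t: 3.0
tool_pos: [0.5689, -0.2401, 0.0679]
orientation: [0.616, 0.788, -0.0, 0.0]
force: [0.2, 0.5, -0.9]
finger_gap: 0.0917
gripper_force: 0.0
```

```bash
python3 -m creep '[{"x":0.5,"y":1.5,"z":-15,"rx":0,"ry":0,"rz":-0.006,"jaw":1},{"x":0,"y":0,"z":-15,"rx":0,"ry":0,"rz":0,"jaw":1},{"x":0,"y":0,"z":-15,"rx":0,"ry":0,"rz":0,"jaw":1},{"x":0,"y":0,"z":0,"rx":0,"ry":0,"rz":0,"jaw":1},{"x":0,"y":0,"z":0,"rx":0,"ry":0,"rz":0,"jaw":1}]' 25
python3 - <<'E'
from h import *
c=np.zeros((480,800,3),np.uint8)
a=grab('top');b=grab('side')
c[:,:400]=cv2.resize(a[185:245,345:395],(400,480),interpolation=2);c[:,400:]=cv2.resize(b[255:315,210:260],(400,480),interpolation=2)
cv2.imwrite('pics/c2.png',c)
E
```

```text
t: 3.5
tool_pos: [0.5688, -0.2375, 0.0217]
orientation: [0.617, 0.787, -0.0, -0.001]
force: [0.4, -0.0, 0.3]
finger_gap: 0.092
gripper_force: 0.0
```

View pics/c2.png

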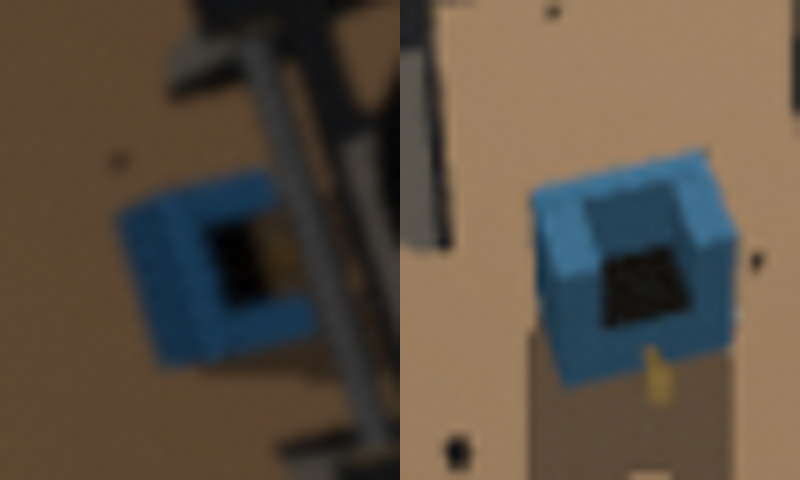

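The half sits between the open fingers. The left fingertip is at about (214,286) in the side view, and the half's top face still runs from (226,279) to (252,284), so it hasn't moved. I'll close now.

```bash
python3 -m creep '[{"x":0,"y":0,"z":0,"rx":0,"ry":0,"rz":0,"jaw":0.3},{"x":0,"y":0,"z":0,"rx":0,"ry":0,"rz":0,"jaw":0.3},{"x":0,"y":0,"z":0,"rx":0,"ry":0,"rz":0,"jaw":0.3},{"x":0,"y":0,"z":0,"rx":0,"ry":0,"rz":0,"jaw":0.3},{"x":0,"y":0,"z":0,"rx":0,"ry":0,"rz":0,"jaw":0.3},{"x":0,"y":0,"z":0,"rx":0,"ry":0,"rz":0,"jaw":0.3}]' 25; python3 - <<'E'
from h import *
print(plane('side',[[214.3,285.6]],.022))
E
```

```text
t: 4.2
tool_pos: [0.5695, -0.2376, 0.0227]
orientation: [0.617, 0.787, 0.0, 0.0]
force: [-1.2, 0.5, 0.4]
finger_gap: 0.0463
gripper_force: 0.0
[[ 0.51982454 -0.22801278  0.022     ]]
```

```bash
python3 -m creep '[{"x":0,"y":0,"z":0,"rx":0,"ry":0,"rz":0,"jaw":0.3},{"x":0,"y":0,"z":0,"rx":0,"ry":0,"rz":0,"jaw":0.3},{"x":0,"y":0,"z":0,"rx":0,"ry":0,"rz":0,"jaw":0.3}]' 25; python3 - <<'E'
from h import *
b=grab('side');a=grab('top')
s=sensors.state();p=s['tool_pos'];g=s['finger_gap']/2
x=np.array([np.cos(.239),np.sin(.239),0]);y=np.array([-x[1],x[0],0])
P=[p-g*x+k*.01*y for k in(-1,1)]+[p+g*x+k*.01*y for k in(-1,1)]
q=pix('side',P);r=pix('top',P);print(q,r)
c=np.zeros((480,800,3),np.uint8)
def cr(i,u,v,q):
    z=cv2.resize(i[v:v+60,u:u+50],(400,480),interpolation=2)
    for k in q:cv2.circle(z,tuple(int(m) for m in (k-[u,v]+.5)*8),3,(0,255,255),-1)
    return z
c[:,:400]=cr(a,345,185,r);c[:,400:]=cr(b,210,255,q);cv2.imwrite('pics/c3.png',c)
E
```

```text
t: 4.5
tool_pos: [0.5694, -0.2376, 0.0226]
orientation: [0.617, 0.787, -0.0, 0.0]
force: [0.4, -0.8, 0.5]
finger_gap: 0.0275
gripper_force: 0.0
[[233.10195066 293.52510871]
 [230.65565622 285.95111215]
 [246.36507846 290.30649504]
 [243.66621356 282.87049416]] [[378.38421756 223.73410359]
 [369.6103239  225.92551731]
 [374.62291932 211.3519855 ]
 [365.89354195 213.51397772]]
```

View pics/c3.png

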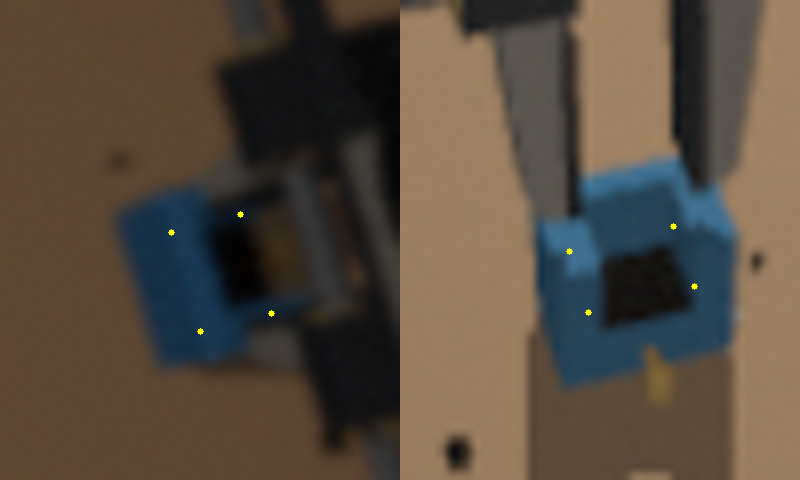

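The fingers have closed to 27.5 mm without contact. In the side view the tips end at about (232,282) and (246,278), on top of the block and not around it, so the true tip position differs from the reading. I'll triangulate the tips.

```bash
python3 - <<'E'
from h import *
def tri(a,b):
    P=[]
    for n in('side','top'):
        K,d,R,t=cam(n);P.append(np.c_[R,t])
    u=[cv2.undistortPoints(np.array(k,float).reshape(1,1,2),*cam(n)[:2])[0,0] for n,k in(('side',a),('top',b))]
    X=cv2.triangulatePoints(P[0],P[1],u[0],u[1])[:,0];X=X[:3]/X[3]
    return X, pix('side',X)[0]-a,pix('top',X)[0]-b
np.set_printoptions(precision=4,suppress=True)
A=np.array
print(tri(A([231.9,281.9]),A([376,229])));print(tri(A([246.2,278.2]),A([371,210])))
# block: corners seen in both
print(tri(A([226.5,279]),A([372.1,230.2])),tri(A([248.1,274]),A([366.5,209.7])), tri(A([252.1,284.4]),A([378.5,206])))
print({k:np.round(v,3) for k,v in sensors.state().items()})
E
```

```text
(array([ 0.5509, -0.2379,  0.0425]), array([-2.7768,  0.3155]), array([-0.197 , -2.6471]))
(array([ 0.5857, -0.2296,  0.0428]), array([ 0.0208, -0.0032]), array([0.0015, 0.02  ]))
(array([ 0.5442, -0.2295,  0.0425]), array([-0.7054,  0.0816]), array([-0.0605, -0.677 ])) (array([ 0.5882, -0.2197,  0.0436]), array([-0.898 ,  0.1384]), array([-0.0593, -0.8748])) (array([ 0.5955, -0.2462,  0.0427]), array([-0.5857,  0.0937]), array([-0.0372, -0.5533]))
{'t': np.float64(4.6), 'joint_pos': array([-0.026,  0.645,  0.5  ,  1.818, -0.42 ,  0.786,  0.931]), 'dq': array([ 0.001,  0.   , -0.001,  0.   , -0.   , -0.001, -0.   ]), 'joint_efforts': array([ -0.   , -51.503,   7.926, -17.905,  -0.015,   0.071,   0.   ]), 'tool_pos': array([ 0.569, -0.238,  0.023]), 'orientation': array([0.617, 0.787, 0.   , 0.   ]), 'force': array([ 0.115,  0.744, -0.177]), 'torque': array([-0.092,  0.054,  0.027]), 'gripper_force': np.float64(0.0), 'finger_gap': np.float64(0.028)}
```

```bash
python3 -m creep '[{"x":0,"y":0,"z":0,"rx":0,"ry":0,"rz":0,"jaw":1},{"x":0,"y":0,"z":0,"rx":0,"ry":0,"rz":0,"jaw":1},{"x":0,"y":0,"z":0,"rx":0,"ry":0,"rz":0,"jaw":1},{"x":0,"y":0,"z":0,"rx":0,"ry":0,"rz":0,"jaw":1},{"x":0,"y":0,"z":0,"rx":0,"ry":0,"rz":0,"jaw":1},{"x":0,"y":0,"z":0,"rx":0,"ry":0,"rz":0,"jaw":1},{"x":0,"y":0,"z":0,"rx":0,"ry":0,"rz":0,"jaw":1},{"x":0,"y":0,"z":0,"rx":0,"ry":0,"rz":0,"jaw":1}]' 25; python3 - <<'E'
from h import *
b=grab('side');a=grab('top');o=cv2.imread('pics/side0.png')
def exp(s_p,ang,g,z0):
    x=np.array([np.cos(ang),np.sin(ang),0]);y=np.array([-x[1],x[0],0]);p=np.array(s_p)+[0,0,z0]
    return [p+m*g*x+k*.01*y for m in(-1,1) for k in(-1,1)]
def cr(i,n,u,v,P,w=50,h=60,f=8):
    z=cv2.resize(i[v:v+h,u:u+w],(w*f,h*f),interpolation=2)
    for P_,col in P:
      for k in pix(n,P_):cv2.circle(z,tuple(int(m) for m in (k-[u,v]+.5)*f),2,col,-1)
    return z
Y,G=(0,255,255),(0,255,0)
s=sensors.state();p=s['tool_pos'];g=s['finger_gap']/2;print(p,g,s['force'])
c=np.zeros((600,800,3),np.uint8)
c[:,:400]=cr(b,'side',200,220,[(exp(p,.239,g,0),Y),(exp(p,.239,g,.025),G)],80,120,5)
c[:500,400:]=cr(o,'side',100,0,[(exp([.2323,.6064,.1768],1.205,.046,0),Y),(exp([.2323,.6064,.1768],1.205,.046,.025),G)],80,100,5)
cv2.imwrite('pics/c4.png',c)
E
```

```text
t: 5.4
tool_pos: [0.5694, -0.2376, 0.0226]
orientation: [0.617, 0.787, -0.0, 0.0]
force: [-0.3, -0.1, -0.6]
finger_gap: 0.0898
gripper_force: 0.0
[ 0.56942378 -0.23766828  0.02264356] 0.04578698783925977 [ 0.00972158 -0.27876332 -1.02894605]
```

View pics/c4.png

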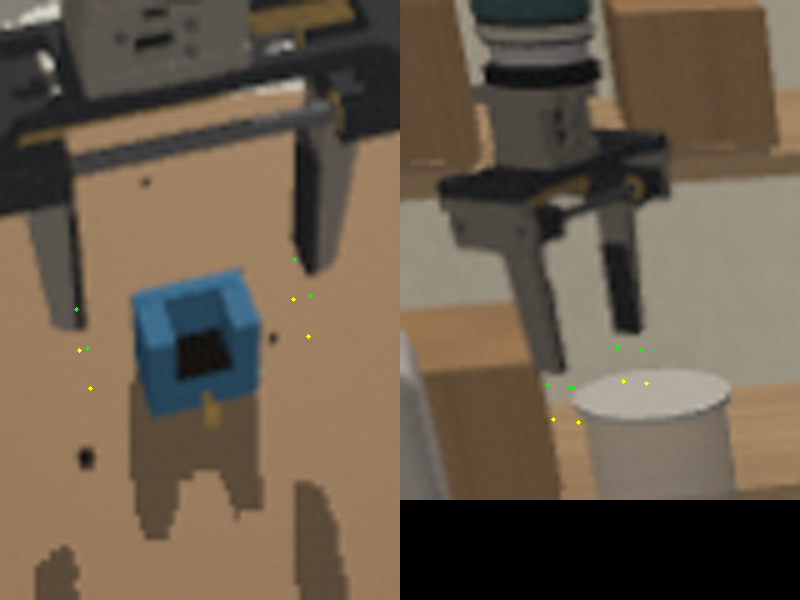

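The tips (side view about (217,285) and (262,274)) sit some 36 mm above the reported TCP. The start picture shows about the same, and the top-view shift of 5–6 px agrees with a pure z offset. I'll check the declared tool data.

```bash
python3 - <<'E'
from station import arm
print({k:getattr(arm,k) for k in dir(arm) if not k.startswith('_')})
from h import *
# precise tip: side view near-bottom inner corners, offset solve z
s=sensors.state();p=s['tool_pos'];g=s['finger_gap']/2
x=np.array([np.cos(.239),np.sin(.239),0]);y=np.array([-x[1],x[0],0])
for z in(.03,.035,.04):
    print(z,pix('side',[p+[0,0,z]-g*x-.01*y,p+[0,0,z]+g*x-.01*y,]).round(1).tolist())
print('seen L',200+85/5,220+327/5,' R',200+310/5,220+273/5)
E
```

```text
{'Unreachable': <class 'station.Unreachable'>, 'hold_point_z': 0.0187}
0.03 [[216.9, 287.5], [261.6, 277.0]]
0.035 [[216.7, 285.9], [261.7, 275.3]]
0.04 [[216.6, 284.2], [261.7, 273.7]]
seen L 217.0 285.4  R 262.0 274.6
```

Tip offset is +36 mm in z and laterally exact. I'll lower by 36 mm in small steps.

```bash
python3 -m creep '[{"x":0,"y":0,"z":-9,"rx":0,"ry":0,"rz":0,"jaw":1},{"x":0,"y":0,"z":-9,"rx":0,"ry":0,"rz":0,"jaw":1},{"x":0,"y":0,"z":-9,"rx":0,"ry":0,"rz":0,"jaw":1},{"x":0,"y":0,"z":0,"rx":0,"ry":0,"rz":0,"jaw":1}]' 25; python3 -m creep '[{"x":0,"y":0,"z":-5,"rx":0,"ry":0,"rz":0,"jaw":1},{"x":0,"y":0,"z":-3,"rx":0,"ry":0,"rz":0,"jaw":1},{"x":0,"y":0,"z":0,"rx":0,"ry":0,"rz":0,"jaw":1},{"x":0,"y":0,"z":0,"rx":0,"ry":0,"rz":0,"jaw":1}]' 25; python3 - <<'E'
from h import *
s=sensors.state();p=s['tool_pos'];g=s['finger_gap']/2;print(p,s['force'])
x=np.array([np.cos(.239),np.sin(.239),0]);y=np.array([-x[1],x[0],0])
P=[p+[0,0,.0365]+m*g*x-.01*y for m in(-1,1)]
b=grab('side');cv2.imwrite('pics/s5.png',b);cv2.imwrite('pics/t5.png',grab('top'));print(pix('side',P))
# dark-ish finger edge: print saturation profile down the expected column
h=cv2.cvtColor(b,cv2.COLOR_BGR2HSV)
for q in pix('side',P):
    u,v=q.round().astype(int)
    for du in(-2,-1,0,1):print(u+du,v,h[v-12:v+13,u+du,1].tolist())
E
```

```text
t: 5.9
tool_pos: [0.5681, -0.2371, -0.0063]
orientation: [0.617, 0.787, -0.001, -0.001]
force: [0.0, -0.4, -0.6]
finger_gap: 0.0918
gripper_force: 0.0
t: 6.3
tool_pos: [0.5695, -0.2377, -0.0123]
orientation: [0.617, 0.787, 0.0, 0.0]
force: [0.5, -1.3, 0.9]
finger_gap: 0.092
gripper_force: 0.0
[ 0.56949662 -0.23771336 -0.01226301] [ 0.50620607 -1.32375994  0.90786843]
[[217.5279242  296.82070344]
 [261.38024331 286.1940426 ]]
216 297 [89, 91, 85, 74, 83, 66, 64, 65, 53, 43, 43, 7, 76, 96, 100, 99, 100, 100, 99, 98, 99, 100, 98, 98, 97]
217 297 [98, 99, 97, 93, 94, 93, 89, 90, 90, 89, 83, 89, 90, 97, 97, 100, 99, 99, 99, 99, 99, 98, 99, 98, 91]
218 297 [97, 98, 98, 98, 97, 99, 100, 98, 98, 98, 97, 99, 99, 97, 98, 97, 99, 99, 100, 99, 98, 99, 98, 99, 95]
219 297 [98, 97, 100, 98, 98, 98, 99, 97, 98, 96, 97, 98, 97, 99, 96, 97, 99, 100, 99, 99, 99, 97, 98, 98, 96]
259 286 [18, 9, 18, 16, 0, 18, 69, 92, 95, 96, 98, 98, 97, 96, 96, 98, 96, 98, 97, 97, 98, 98, 100, 100, 97]
260 286 [26, 9, 26, 9, 9, 9, 18, 17, 72, 81, 94, 97, 98, 98, 98, 98, 98, 95, 96, 98, 96, 99, 99, 98, 97]
261 286 [16, 9, 16, 8, 16, 8, 9, 9, 9, 8, 16, 72, 94, 97, 100, 99, 96, 96, 96, 96, 99, 97, 98, 96, 96]
262 286 [7, 0, 9, 26, 8, 8, 8, 8, 20, 7, 14, 36, 89, 98, 97, 97, 96, 97, 98, 99, 99, 99, 100, 97, 99]
```

```bash
python3 -m creep '[{"x":0,"y":0,"z":-1,"rx":0,"ry":0,"rz":0,"jaw":0.3},{"x":0,"y":0,"z":0,"rx":0,"ry":0,"rz":0,"jaw":0.3},{"x":0,"y":0,"z":0,"rx":0,"ry":0,"rz":0,"jaw":0.3},{"x":0,"y":0,"z":0,"rx":0,"ry":0,"rz":0,"jaw":0.3},{"x":0,"y":0,"z":0,"rx":0,"ry":0,"rz":0,"jaw":0.3},{"x":0,"y":0,"z":0,"rx":0,"ry":0,"rz":0,"jaw":0.3},{"x":0,"y":0,"z":0,"rx":0,"ry":0,"rz":0,"jaw":0.3},{"x":0,"y":0,"z":0,"rx":0,"ry":0,"rz":0,"jaw":0.3}]' 25
```

```text
t: 7.2
tool_pos: [0.5695, -0.2376, -0.0133]
orientation: [0.617, 0.787, 0.0, 0.0]
force: [-0.0, -0.3, -0.1]
finger_gap: 0.0458
gripper_force: 25.0
```

Gripped at 45.8 mm, which matches the block. Lifting and carrying it over the nest.

```bash
python3 -m creep '[{"x":0,"y":0,"z":10,"rx":0,"ry":0,"rz":0,"jaw":0.3},{"x":0,"y":0,"z":25,"rx":0,"ry":0,"rz":0,"jaw":0.3},{"x":0,"y":0,"z":30,"rx":0,"ry":0,"rz":0,"jaw":0.3},{"x":0,"y":10,"z":25,"rx":0,"ry":0,"rz":0,"jaw":0.3},{"x":5,"y":25,"z":0,"rx":0,"ry":0,"rz":-0.014,"jaw":0.3},{"x":7,"y":40,"z":0,"rx":0,"ry":0,"rz":-0.014,"jaw":0.3},{"x":7,"y":40,"z":0,"rx":0,"ry":0,"rz":-0.014,"jaw":0.3},{"x":7,"y":40,"z":0,"rx":0,"ry":0,"rz":-0.014,"jaw":0.3},{"x":7,"y":40,"z":0,"rx":0,"ry":0,"rz":-0.014,"jaw":0.3}]' 25
python3 -m creep '[{"x":7,"y":40,"z":0,"rx":0,"ry":0,"rz":-0.014,"jaw":0.3},{"x":7,"y":40,"z":0,"rx":0,"ry":0,"rz":-0.014,"jaw":0.3},{"x":7,"y":40,"z":0,"rx":0,"ry":0,"rz":-0.014,"jaw":0.3},{"x":7,"y":40,"z":0,"rx":0,"ry":0,"rz":-0.014,"jaw":0.3},{"x":7,"y":25,"z":0,"rx":0,"ry":0,"rz":-0.014,"jaw":0.3},{"x":6,"y":18,"z":0,"rx":0,"ry":0,"rz":-0.01,"jaw":0.3},{"x":0,"y":0,"z":0,"rx":0,"ry":0,"rz":0,"jaw":0.3},{"x":0,"y":0,"z":0,"rx":0,"ry":0,"rz":0,"jaw":0.3}]' 25
```

```text
t: 8.1
tool_pos: [0.6025, -0.0411, 0.0774]
orientation: [0.645, 0.764, 0.0, 0.0]
force: [0.7, -0.2, -0.5]
finger_gap: 0.0457
gripper_force: 25.0
t: 8.9
tool_pos: [0.6431, 0.1594, 0.0768]
orientation: [0.675, 0.738, -0.0, 0.0]
force: [-0.1, -0.6, -0.4]
finger_gap: 0.0457
gripper_force: 25.0
```

```bash
python3 -m creep '[{"x":-6.7,"y":3.1,"z":0,"rx":0,"ry":0,"rz":0.003,"jaw":0.3},{"x":0,"y":0,"z":-25,"rx":0,"ry":0,"rz":0,"jaw":0.3},{"x":0,"y":0,"z":-20,"rx":0,"ry":0,"rz":0,"jaw":0.3},{"x":0,"y":0,"z":-10,"rx":0,"ry":0,"rz":0,"jaw":0.3},{"x":0,"y":0,"z":0,"rx":0,"ry":0,"rz":0,"jaw":0.3},{"x":0,"y":0,"z":0,"rx":0,"ry":0,"rz":0,"jaw":0.3}]' 25
python3 - <<'E'
from h import *
np.set_printoptions(precision=1,suppress=True)
s=sensors.state();print(s['tool_pos']*1e3,s['force'])
print('pad',plane('top',np.array([[62,172],[88,172]])/4.6+160,.022)*1e3)
a=grab('top');b=grab('side');c=np.zeros((600,800,3),np.uint8)
c[:,:400]=cv2.resize(a[158:218,175:215],(400,600),interpolation=2)
c[:420,400:]=cv2.resize(b[158:200,238:278],(400,420),interpolation=2)
cv2.imwrite('pics/c6.png',c);cv2.imwrite('pics/t6.png',a);cv2.imwrite('pics/s6.png',b)
E
```

```text
t: 9.5
tool_pos: [0.6371, 0.1627, 0.0223]
orientation: [0.674, 0.739, 0.0, 0.0]
force: [0.7, -0.2, -1.2]
finger_gap: 0.0459
gripper_force: 25.0
[637.1 162.7  22.3] [ 0.7 -0.2 -1.2]
pad [[616.3 196.4  22. ]
 [616.3 184.   22. ]]
```

View pics/c6.png

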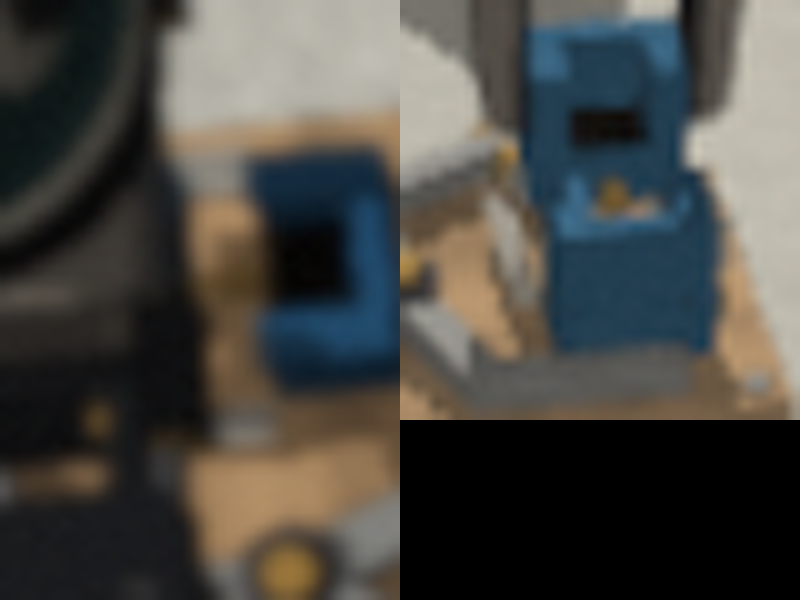

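In the top crop the stud head is at about (198.5,183.5), the fixed half's mating edge runs from (200,174.5) to (202,196.3), and the rails are visible. In the side view the stud head is at about (259.2,177.3), in line with the fixed half. Next I'll compute the offsets in the socket frame.

```bash
python3 - <<'E'
from h import *
np.set_printoptions(precision=1,suppress=True)
a=np.radians(5.2);X=np.array([np.cos(a),np.sin(a),0]);Y=np.array([-X[1],X[0],0]);O=np.array([.639,.1311,0])
fr=lambda P:np.c_[(P-O)@X,(P-O)@Y,P[:,2]]*1e3
print('head top',fr(plane('top',[[198.5,183.4]],.0436)),'side',fr(plane('side',[[259.2,177.3]],.0436)))
print('brass right end',fr(plane('top',[[201.5,183.4]],.0436)))
print('fixed mating corners',fr(plane('top',[[200,174.5],[202,196.3]],.057)))
print('fixed wall inner',fr(plane('top',np.array([[265,222],[275,305]])/10+[175,158],.057)))
print('pivot',fr(plane('top',np.array([[290,572]])/10+[175,158],.042)))
def py(uv,n,y):
    c,r=ray(n,uv);t=(y-(c-O)@Y)/(r@Y);return fr(c+r*t[:,None])
cs=lambda p:(np.array(p)-[400,0])/10+[238,158]
print('fixed outer face edges',py(cs([[550,290],[720,290]]),'side',-.029))
print('loose face edges',py(cs([[526,140],[688,140]]),'side',.015))
s=sensors.state();print('tool',fr(s['tool_pos'][None]))
E
```

```text
head top [[ 5.   7.8 43.6]] side [[ 1.6  8.6 43.6]]
brass right end [[ 4.4  1.3 43.6]]
fixed mating corners [[ 21.2   1.8  57. ]
 [-26.1   0.8  57. ]]
fixed wall inner [[ 8.5 -0.6 57. ]
 [-9.5 -1.4 57. ]]
pivot [[-64.4   0.9  42. ]]
fixed outer face edges [[-22.2 -29.   37.8]
 [ 26.5 -29.   33.2]]
loose face edges [[-22.7  15.   59.7]
 [ 24.6  15.   55.7]]
tool [[ 1.5 32.2 22.9]]
```

```bash
python3 - <<'E'
from h import *
a=cv2.imread('pics/t6.png');h=cv2.cvtColor(a,cv2.COLOR_BGR2HSV);o=cv2.imread('pics/top0.png')
print('S');print(h[174:200,192:206,1]);print('V');print(h[174:200,192:206,2]);print('V before');print(cv2.cvtColor(o,cv2.COLOR_BGR2HSV)[174:200,192:206,2])
b=cv2.cvtColor(cv2.imread('pics/s6.png'),cv2.COLOR_BGR2HSV);m=cv2.inRange(b[170:186,250:270],(12,110,60),(30,255,255));print(m//255)
E
```

```text
S
[[ 23  26  28  28  28  26  21   3  37  69  82  94 113 134]
 [  7  10  19  23  24  23  17  11  80 145 169 173 170 170]
 [ 32   9  20  29  31  29  26   3  80 155 171 173 171 180]
 [ 50   4  45  58  61  63  59  41  38 138 174 179 178 178]
 [ 44  45  84  94  97  98  96  84  47  70 159 177 181 179]
 [ 28  66 100 107 108 109 107 102  87  19 128 170 174 179]
 [  8  76 103 110 109 111 110 109 102  67  74 146 184 159]
 [  8  80 103 109 111 112 110 113 109 100  51  55 137  77]
 [ 26  81 101 109 110 113 116 115 118 120 117  46  85 102]
 [  9  69 102 107 112 115 118 121 118 118 104 128  64  36]
 [  9  71  97 109 116 124 133 132 126 135 118 142  43  43]
 [  9  71 110 121 127 136 146 148 138 132 108 116  51  57]
 [ 20  83 120 132 136 144 152 150 142 135 127 106  85  51]
 [ 26  79 116 128 127 135 134 136 129 111  85  32 128 121]
 [ 15  36 100 115 117 120 118 110  91  52  62 147 172 177]
 [  0  14  77 111 113 114 112  96  41  53 134 170 179 179]
 [ 30  30  53 103 109 113 111  90  13  96 161 175 177 179]
 [ 28  30  46 102 111 113 113  94  24  93 154 175 179 176]
 [ 16   0  53 108 116 113 113  98  4
[... 3506 characters left out ...]
1  73  74]]
[[0 0 0 0 0 0 0 0 0 0 0 0 0 0 0 0 0 0 0 0]
 [0 0 0 0 0 0 0 0 0 0 0 0 0 0 0 0 0 0 0 0]
 [0 0 0 0 0 0 0 0 0 0 0 0 0 0 0 0 0 0 0 0]
 [0 0 0 0 0 0 0 0 0 0 0 0 0 0 0 0 0 0 0 0]
 [0 0 0 0 0 0 0 0 0 0 0 0 0 0 0 0 0 0 0 0]
 [0 0 0 0 0 0 0 0 0 0 0 0 0 0 0 0 0 0 0 0]
 [0 0 0 0 0 0 0 0 0 0 0 0 0 0 0 0 0 0 0 0]
 [0 0 0 0 0 0 0 0 0 1 0 0 0 0 0 0 0 0 0 0]
 [0 0 0 0 0 0 0 0 1 1 1 0 0 0 0 0 0 0 0 0]
 [0 0 0 0 0 0 0 0 0 0 0 0 0 0 0 0 0 0 0 0]
 [0 0 0 0 0 0 0 0 0 0 0 0 0 0 0 0 0 0 0 0]
 [0 0 0 0 0 0 0 0 0 0 0 0 0 0 0 0 0 0 0 0]
 [0 0 0 0 0 0 0 0 0 0 0 0 0 0 0 0 0 0 0 0]
 [0 0 0 0 0 0 0 0 0 0 0 0 0 0 0 0 0 0 0 0]
 [0 0 0 0 0 0 0 0 0 0 0 0 0 0 0 0 0 0 0 0]
 [0 0 0 0 0 0 0 0 0 0 0 0 0 0 0 0 0 0 0 0]]
```

```bash
python3 -m creep '[{"x":0,"y":0,"z":-5,"rx":0,"ry":0,"rz":0.001,"jaw":0.3},{"x":0,"y":0,"z":-4,"rx":0,"ry":0,"rz":0,"jaw":0.3},{"x":0,"y":0,"z":-3,"rx":0,"ry":0,"rz":0,"jaw":0.3},{"x":0,"y":0,"z":0,"rx":0,"ry":0,"rz":0,"jaw":0.3},{"x":0,"y":0,"z":0,"rx":0,"ry":0,"rz":0,"jaw":0.3}]' 25;python3 -m creep '[{"x":0,"y":0,"z":-2,"rx":0,"ry":0,"rz":0,"jaw":0.3},{"x":0,"y":0,"z":-2,"rx":0,"ry":0,"rz":0,"jaw":0.3},{"x":0,"y":0,"z":0,"rx":0,"ry":0,"rz":0,"jaw":0.3},{"x":0,"y":0,"z":0,"rx":0,"ry":0,"rz":0,"jaw":0.3}]' 25
```

```text
t: 10.1
tool_pos: [0.6367, 0.1634, 0.0095]
orientation: [0.673, 0.74, -0.0, -0.0]
force: [0.0, 0.2, -1.0]
finger_gap: 0.0459
gripper_force: 25.0
t: 10.5
tool_pos: [0.6367, 0.1634, 0.0056]
orientation: [0.673, 0.74, -0.0, -0.0]
force: [0.5, 0.0, -1.3]
finger_gap: 0.0458
gripper_force: 25.0
```

```bash
python3 -m creep '[{"x":0,"y":0,"z":-2,"rx":0,"ry":0,"rz":0,"jaw":0.3},{"x":0,"y":0,"z":-1,"rx":0,"ry":0,"rz":0,"jaw":0.3},{"x":0,"y":0,"z":0,"rx":0,"ry":0,"rz":0,"jaw":0.3},{"x":0,"y":0,"z":0,"rx":0,"ry":0,"rz":0,"jaw":0.3}]' 25
```

```text
t: 10.9
tool_pos: [0.6371, 0.1635, 0.0028]
orientation: [0.673, 0.74, 0.0, 0.0]
force: [-0.1, 0.2, -1.3]
finger_gap: 0.0462
gripper_force: 25.0
```

```bash
python3 -m creep '[{"x":0,"y":0,"z":-1.5,"rx":0,"ry":0,"rz":0,"jaw":0.3},{"x":0,"y":0,"z":-1,"rx":0,"ry":0,"rz":0,"jaw":0.3},{"x":0,"y":0,"z":0,"rx":0,"ry":0,"rz":0,"jaw":0.3},{"x":0,"y":0,"z":0,"rx":0,"ry":0,"rz":0,"jaw":0.3}]' 25;python3 -m creep '[{"x":0,"y":0,"z":-1,"rx":0,"ry":0,"rz":0,"jaw":0.3},{"x":0,"y":0,"z":-0.5,"rx":0,"ry":0,"rz":0,"jaw":0.3},{"x":0,"y":0,"z":0,"rx":0,"ry":0,"rz":0,"jaw":0.3},{"x":0,"y":0,"z":0,"rx":0,"ry":0,"rz":0,"jaw":0.3}]' 25
python3 - <<'E'
from h import *
cv2.imwrite('pics/t7.png',grab('top'));cv2.imwrite('pics/s7.png',grab('side'));s=sensors.state();print(s['tool_pos'],s['force'],s['torque'])
E
```

```text
t: 11.3
tool_pos: [0.6372, 0.1635, 0.0002]
orientation: [0.673, 0.74, 0.0, 0.0]
force: [3.3, 0.3, -2.3]
finger_gap: 0.0456
gripper_force: 25.0
t: 11.7
tool_pos: [0.6371, 0.1635, -0.0013]
orientation: [0.673, 0.74, 0.0, 0.0]
force: [2.6, 0.3, -1.0]
finger_gap: 0.0457
gripper_force: 25.0
[ 0.63708591  0.16346225 -0.00127677] [ 3.18351547  0.429843   -1.25261263] [ 0.05147402 -0.79417199  0.03943031]
```

```bash
python3 -m creep '[{"x":0.5,"y":0,"z":0,"rx":0,"ry":0,"rz":0,"jaw":0.3},{"x":0,"y":0,"z":-0.7,"rx":0,"ry":0,"rz":0,"jaw":0.3},{"x":0,"y":0,"z":0,"rx":0,"ry":0,"rz":0,"jaw":0.3},{"x":0,"y":0,"z":0,"rx":0,"ry":0,"rz":0,"jaw":0.3}]' 25
python3 - <<'E'
from h import *
np.set_printoptions(precision=1,suppress=True)
b=cv2.imread('pics/s7.png');a=cv2.imread('pics/t7.png');c=np.zeros((600,800,3),np.uint8)
c[:,:400]=cv2.resize(a[158:218,175:215],(400,600),interpolation=2)
c[:420,400:]=cv2.resize(b[158:200,238:278],(400,420),interpolation=2)
cv2.imwrite('pics/c7.png',c)
E
```

```text
t: 12.2
tool_pos: [0.6371, 0.1635, -0.0013]
orientation: [0.673, 0.74, 0.0, -0.0]
force: [-0.4, -0.3, 5.6]
finger_gap: 0.0461
gripper_force: 25.0
```

View pics/c7.png

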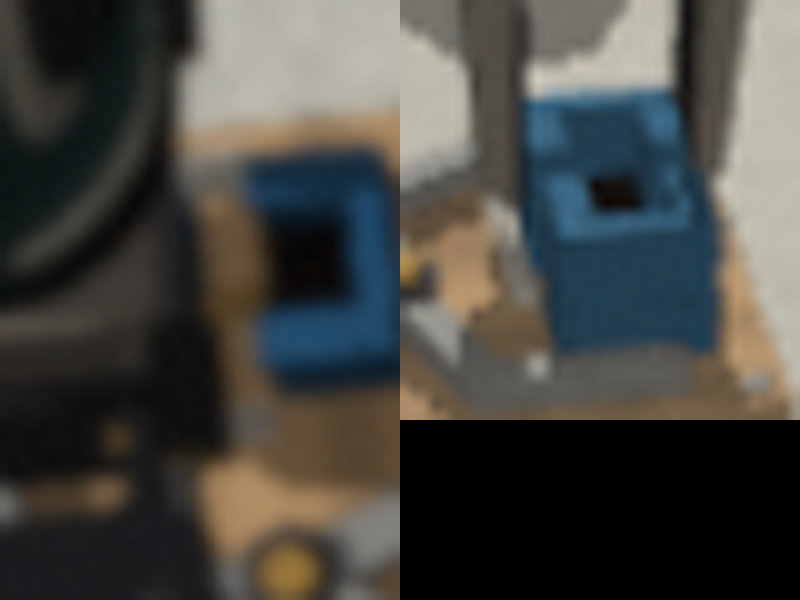

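The loose half is seated on the floor (5.6 N up). In the side view its back top edge is at about (251,167.7), and the fixed half's outer top edge is at about (253.5,182). Next I'll measure the gap.

```bash
python3 - <<'E'
from h import *
np.set_printoptions(precision=1,suppress=True)
a=np.radians(5.2);X=np.array([np.cos(a),np.sin(a),0]);Y=np.array([-X[1],X[0],0]);O=np.array([.639,.1311,0])
fr=lambda P:np.c_[(P-O)@X,(P-O)@Y,P[:,2]]*1e3
cs=lambda p:(np.array(p)-[400,0])/10+[238,158]
print('side back corners loose, outer corner fixed',fr(plane('side',cs([[526,97],[672,90],[555,240],[690,226]]),.057)))
print('side fixed mating-edge L, R ',fr(plane('side',cs([[545,172],[672,165]]),.057)))
i=cv2.imread('pics/s7.png');h=cv2.cvtColor(i,cv2.COLOR_BGR2HSV)
print(h[164:186,250:270,2])
t=cv2.cvtColor(cv2.imread('pics/t7.png'),cv2.COLOR_BGR2HSV);print(t[182:194,193:205,1]);print(sensors.state()['tool_pos'])
print('fixed outer top in top view',fr(plane('top',np.array([[244,60],[257,165]])/4.6+160,.057)))
E
```

```text
side back corners loose, outer corner fixed [[-18.6  42.4  57. ]
 [ 24.5  40.5  57. ]
 [-21.5 -32.5  57. ]
 [ 16.7 -30.8  57. ]]
side fixed mating-edge L, R  [[-19.1   1.8  57. ]
 [ 17.3   0.6  57. ]]
[[ 93 156 156 155 167 192 194 192 193 193 197 197 195 193 173  95  23  47
   72  81]
 [115 193 195 192 192 192 194 194 193 193 194 194 193 192 175  96  24  47
   72  83]
 [114 191 188 183 179 176 171 173 172 172 170 165 164 162 143  83  25  45
   73  83]
 [ 95 159 162 164 153 156 150 147 142 141 136 131 134 130 113  57  29  45
   74  81]
 [ 80 130 127 124 119 124 122 118 111 109 105 106 121 126 118  84  27  50
   76  83]
 [ 80 129 127 117  88  80  79  80  81  81  81  89 115 132 132 113  36  53
   82  83]
 [ 79 131 132 123  95  80  80  80  80  81  80  79 102 132 132 116  47  52
   82  82]
 [ 80 132 132 127 104  81  80  81  80  80  79  75  85 118 122 108  58  54
   82  82]
 [ 72 118 121 114 102  81  80  79  81  81  79  73  71  88  95  93  70  53
   83  83]
 [ 52  89  93  88  87  80  80  80  80  80  79  73  66  78  80  80  71  54
   82  87]
 [ 50  77  80  80  80  82  85  81  75  73  69  69
[... 972 characters left out ...]
[[ 26  20  85 106 110 114 113 118 115 117  23  57]
 [ 27  23  84 106 112 113 114 114 121 118  77  85]
 [ 18  23  85 102 111 111 117 117 121 107  93  57]
 [  0  24  75 101 114 113 118 120 123 123 109 102]
 [  9  16  80 108 116 125 132 137 127 115  80  70]
 [  9  48 101 119 134 141 144 145 127  91  32  85]
 [  9  68 118 138 142 140 141 118  51  75 144 158]
 [ 11  55 111 131 129 129 110  39  80 150 171 173]
 [ 13  26  85 109 118 115  88  14 117 164 172 177]
 [ 32  13  53 104 112 111  80  16 118 164 175 178]
 [ 32  16  27  98 108 111  81   6 109 163 175 175]
 [ 28  28  32  87 110 110  88  16  97 155 179 176]]
[ 0.6  0.2 -0. ]
fixed outer top in top view [[ 21.8 -26.1  57. ]
 [-27.8 -28.4  57. ]]
```

```bash
python3 - <<'E'
from h import *
np.set_printoptions(precision=1,suppress=True)
a=np.radians(5.2);X=np.array([np.cos(a),np.sin(a),0]);Y=np.array([-X[1],X[0],0]);O=np.array([.639,.1311,0])
fr=lambda P:np.c_[(P-O)@X,(P-O)@Y,P[:,2]]*1e3
print('L loose back/front, fixed mating/outer',fr(plane('side',[[251.5,167],[251.7,172.6],[254,174.8],[254.3,181.6]],.057)))
print('R loose front, fixed mating',fr(plane('side',[[263.5,172],[264.5,174.0]],.057)))
print('tool',fr(sensors.state()['tool_pos'][None]))
# expected pixels if gap=12.5 / 17
for g in(10,12.5,15,17):
    print(g,pix('side',[O-.018*X+Y*k*1e-3+[0,0,.057] for k in(g+30,g,0,-30)]).round(1).tolist())
# stud in top view
print('stud sat peak',fr(plane('top',[[197.5,187.6],[199.5,187.2]],.02)))
E
```

```text
L loose back/front, fixed mating/outer [[-15.4  45.9  57. ]
 [-19.4  15.6  57. ]
 [-14.6   3.3  57. ]
 [-19.  -30.9  57. ]]
R loose front, fixed mating [[14.8 14.3 57. ]
 [15.8  3.4 57. ]]
tool [[ 1.  32.5 -1.3]]
10 [[250.9, 168.1], [252.5, 173.6], [253.0, 175.5], [254.6, 181.4]]
12.5 [[250.8, 167.7], [252.3, 173.2], [253.0, 175.5], [254.6, 181.4]]
15 [[250.7, 167.2], [252.2, 172.7], [253.0, 175.5], [254.6, 181.4]]
17 [[250.6, 166.9], [252.1, 172.3], [253.0, 175.5], [254.6, 181.4]]
stud sat peak [[ 0.7 13.3 20. ]
 [ 1.2  8.8 20. ]]
```

```bash
python3 -m creep '[{"x":0.05,"y":-0.5,"z":0.6,"rx":0,"ry":0,"rz":0,"jaw":0.3},{"x":0.05,"y":-0.6,"z":0,"rx":0,"ry":0,"rz":0,"jaw":0.3},{"x":0.05,"y":-0.6,"z":0,"rx":0,"ry":0,"rz":0,"jaw":0.3},{"x":0.05,"y":-0.6,"z":0,"rx":0,"ry":0,"rz":0,"jaw":0.3},{"x":0.05,"y":-0.7,"z":0,"rx":0,"ry":0,"rz":0,"jaw":0.3},{"x":0,"y":0,"z":0,"rx":0,"ry":0,"rz":0,"jaw":0.3},{"x":0,"y":0,"z":0,"rx":0,"ry":0,"rz":0,"jaw":0.3}]' 25
```

```text
t: 12.9
tool_pos: [0.6375, 0.1607, -0.0013]
orientation: [0.673, 0.74, 0.0, -0.0]
force: [0.2, 2.8, 4.4]
finger_gap: 0.0454
gripper_force: 25.0
```

```bash
python3 -m creep '[{"x":0,"y":0,"z":0.3,"rx":0,"ry":0,"rz":0,"jaw":0.65},{"x":0,"y":0,"z":0,"rx":0,"ry":0,"rz":0,"jaw":0.65},{"x":0,"y":0,"z":0,"rx":0,"ry":0,"rz":0,"jaw":0.65},{"x":0,"y":0,"z":0,"rx":0,"ry":0,"rz":0,"jaw":0.65}]' 25;  python3 -m creep '[{"x":0,"y":0,"z":5,"rx":0,"ry":0,"rz":0,"jaw":0.65},{"x":0,"y":0,"z":15,"rx":0,"ry":0,"rz":0,"jaw":0.65},{"x":0,"y":0,"z":30,"rx":0,"ry":0,"rz":0,"jaw":0.65},{"x":-20,"y":0,"z":30,"rx":0,"ry":0,"rz":0,"jaw":0.65},{"x":-40,"y":0,"z":20,"rx":0,"ry":0,"rz":0,"jaw":0.3},{"x":-45,"y":-10,"z":0,"rx":0,"ry":0,"rz":0,"jaw":0},{"x":-45,"y":-30,"z":0,"rx":0,"ry":0,"rz":0,"jaw":0},{"x":-30,"y":-45,"z":0,"rx":0,"ry":0,"rz":0,"jaw":0},{"x":0,"y":-45,"z":0,"rx":0,"ry":0,"rz":0,"jaw":0},{"x":0,"y":0,"z":0,"rx":0,"ry":0,"rz":0,"jaw":0}]' 25
python3 - <<'E'
from h import *
cv2.imwrite('pics/t8.png',grab('top'));cv2.imwrite('pics/s8.png',grab('side'))
E
```

```text
t: 13.3
tool_pos: [0.6369, 0.1599, -0.0016]
orientation: [0.673, 0.739, -0.001, -0.0]
force: [0.6, 0.5, -1.0]
finger_gap: 0.0597
gripper_force: 0.0
t: 14.3
tool_pos: [0.4629, 0.031, 0.1006]
orientation: [0.676, 0.737, 0.001, 0.001]
force: [0.8, 1.6, -0.0]
finger_gap: 0.0139
gripper_force: 0.0
```

```bash
python3 - <<'E'
from h import *
np.set_printoptions(precision=1,suppress=True,linewidth=150)
a=np.radians(5.2);X=np.array([np.cos(a),np.sin(a),0]);Y=np.array([-X[1],X[0],0]);O=np.array([.639,.1311,0])
fr=lambda P:np.c_[(P-O)@X,(P-O)@Y,P[:,2]]*1e3
t=cv2.imread('pics/t8.png')
L=[('h',cv2.cvtColor(t,cv2.COLOR_BGR2HSV))]
for xx in(17,-17):
    ys=np.arange(-36,52,2.);P=[O+X*xx*1e-3+Y*y*1e-3+[0,0,.057] for y in ys];q=pix('top',P).astype(np.float32)
    bl=cv2.remap(t,q[:,0].reshape(1,-1),q[:,1].reshape(1,-1),1)[0].astype(int)
    print(xx);print(' '.join(f"{int(y)}:{b[0]-b[2]}" for y,b in zip(ys,bl)))
s=cv2.imread('pics/s8.png')
for xx in(-17,19):
    ys=np.arange(-36,60,2.);P=[O+X*xx*1e-3+Y*y*1e-3+[0,0,.057] for y in ys];q=pix('side',P).astype(np.float32)
    bl=cv2.remap(s,q[:,0].reshape(1,-1),q[:,1].reshape(1,-1),1)[0].astype(int)
    print('side',xx,' '.join(f"{int(y)}:{b[0]}" for y,b in zip(ys,bl)))
for k in blobs(blue(t)):
    print(cv2.contourArea(k),cv2.boundingRect(k),fr(plane('top',cv2.boxPoints(cv2.minAreaRect(k)),.057)).tolist())
# red free handle
m=red(t)
for k in blobs(m,8):print('red',cv2.contourArea(k),cv2.boxPoints(cv2.minAreaRect(k)).round(1).tolist())
E
```

```text
17
-36:-64 -34:-64 -32:-63 -30:-52 -28:-25 -26:18 -24:51 -22:64 -20:67 -18:66 -16:64 -14:63 -12:62 -10:61 -8:62 -6:63 -4:63 -2:63 0:57 2:42 4:14 6:-11 8:-22 10:-21 12:-11 14:8 16:33 18:52 20:61 22:64 24:64 26:65 28:65 30:65 32:64 34:64 36:63 38:63 40:65 42:59 44:36 46:1 48:-29 50:-47
-17
-36:-31 -34:-36 -32:-33 -30:-22 -28:3 -26:32 -24:53 -22:60 -20:62 -18:61 -16:62 -14:63 -12:64 -10:64 -8:66 -6:65 -4:65 -2:65 0:58 2:38 4:5 6:-22 8:-31 10:-24 12:-3 14:23 16:45 18:57 20:64 22:66 24:66 26:66 28:66 30:65 32:65 34:64 36:63 38:63 40:65 42:58 44:35 46:0 48:-28 50:-39
side -17 -36:79 -34:79 -32:89 -30:105 -28:120 -26:125 -24:131 -22:133 -20:132 -18:131 -16:132 -14:132 -12:132 -10:130 -8:129 -6:129 -4:130 -2:126 0:116 2:105 4:96 6:89 8:82 10:92 12:101 14:111 16:119 18:126 20:129 22:130 24:131 26:131 28:131 30:131 32:131 34:131 36:133 38:139 40:144 42:151 44:158 46:164 48:168 50:170 52:173 54:173 56:173 58:170
side 19 -36:80 -34:78 -32:87 -30:103 -28:119 -26:123 -24:129 -22:131 -20:130 -18:129 -16:129 -14:130 -12:131 -10:131 -8:130 -6:130 -4:131 -2:130 0:124 2:116 4:108 6:99 8:90 10:94 12:102
[... 493 characters left out ...]
74, 57.00000000000005], [22.307800880505607, -26.802417830127926, 57.00000000000005], [-25.61967086152245, -26.15282743560083, 57.00000000000005], [-24.84596927172352, 2.2857761701853923, 57.00000000000005]]
red 15.5 [[197.1999969482422, 253.60000610351562], [200.1999969482422, 247.60000610351562], [203.39999389648438, 249.1999969482422], [200.39999389648438, 255.1999969482422]]
red 31.0 [[195.10000610351562, 231.3000030517578], [200.5, 229.5], [202.8000030517578, 236.39999389648438], [197.39999389648438, 238.1999969482422]]
red 51.0 [[214.6999969482422, 224.8000030517578], [219.6999969482422, 221.8000030517578], [226.3000030517578, 232.8000030517578], [221.3000030517578, 235.8000030517578]]
```

Top-view profiles give a mould gap of about 11 mm (both halves measure 30 mm thick), within 10–15, so I'll go on to the handle.

```bash
python3 -m creep '[{"x":15,"y":-5,"z":0,"rx":0,"ry":0,"rz":0.1,"jaw":0},{"x":15,"y":0,"z":0,"rx":0,"ry":0,"rz":0.1,"jaw":0},{"x":12,"y":0,"z":0,"rx":0,"ry":0,"rz":0.1,"jaw":0},{"x":5,"y":0,"z":0,"rx":0,"ry":0,"rz":0.1,"jaw":0},{"x":0,"y":0,"z":0,"rx":0,"ry":0,"rz":0.1,"jaw":0},{"x":0,"y":0,"z":0,"rx":0,"ry":0,"rz":0.024,"jaw":0},{"x":0,"y":0,"z":0,"rx":0,"ry":0,"rz":0,"jaw":0},{"x":0,"y":0,"z":0,"rx":0,"ry":0,"rz":0,"jaw":0}]' 25
python3 - <<'E'
from h import *
np.set_printoptions(precision=1,suppress=True)
s=sensors.state();q=s['orientation'];print(s['tool_pos']*1e3,np.degrees(np.arctan2(q[1]**2-q[0]**2,2*q[0]*q[1])),s['finger_gap'],s['force'],s['joint_pos'])
b=cv2.imread('pics/side0.png')
for k in blobs(red(b)):
    bp=cv2.boxPoints(cv2.minAreaRect(k));print('side top-edge z38',plane('side',bp,.038)*1e3)
H=plane('top',[[216.8,223.45],[245.1,265.95]],.038)*1e3;print(H)
E
```

```text
t: 15.2
tool_pos: [0.5102, 0.0317, 0.099]
orientation: [0.459, 0.888, 0.0, 0.0]
force: [-0.4, -0.0, 0.1]
finger_gap: 0.0006
gripper_force: 0.0
[510.2  31.7  99. ] 35.35955867353201 0.0005523944977877691 [-0.4 -0.   0.1] [-0.6  0.4  0.5  2.  -0.2  0.8  0.7]
side top-edge z38 [[461.9  41.1  38. ]
 [555.9 102.3  38. ]
 [564.4  63.6  38. ]
 [472.6   6.3  38. ]]
side top-edge z38 [[435.3 126.9  38. ]
 [543.8 139.3  38. ]
 [545.8  99.9  38. ]
 [440.6  88.5  38. ]]
[[557.6  99.1  38. ]
 [468.9  38.8  38. ]]
```

```bash
python3 -m creep '[{"x":-1.5,"y":0,"z":-25,"rx":0,"ry":0,"rz":0,"jaw":0},{"x":0,"y":0,"z":-30,"rx":0,"ry":0,"rz":0,"jaw":0},{"x":0,"y":0,"z":-25,"rx":0,"ry":0,"rz":0,"jaw":0},{"x":0,"y":0,"z":-20,"rx":0,"ry":0,"rz":0,"jaw":0},{"x":0,"y":0,"z":-10,"rx":0,"ry":0,"rz":0,"jaw":0},{"x":0,"y":0,"z":-5,"rx":0,"ry":0,"rz":0,"jaw":0},{"x":0,"y":0,"z":0,"rx":0,"ry":0,"rz":0,"jaw":0},{"x":0,"y":0,"z":0,"rx":0,"ry":0,"rz":0,"jaw":0}]' 25
```

```text
t: 16.0
tool_pos: [0.5094, 0.0312, -0.0154]
orientation: [0.459, 0.889, 0.0, 0.001]
force: [0.4, -0.3, -0.1]
finger_gap: 0.0004
gripper_force: 0.0
```

```bash
python3 -m creep '[{"x":-1.8,"y":2.4,"z":0,"rx":0,"ry":0,"rz":0,"jaw":0},{"x":-1.8,"y":2.4,"z":0,"rx":0,"ry":0,"rz":0,"jaw":0},{"x":-1.2,"y":1.6,"z":0,"rx":0,"ry":0,"rz":0,"jaw":0},{"x":-1.2,"y":1.6,"z":0,"rx":0,"ry":0,"rz":0,"jaw":0},{"x":0,"y":0,"z":0,"rx":0,"ry":0,"rz":0,"jaw":0}]' 25; cat > f.py <<'E'
from h import *
def rep():
    F=np.array([sensors.state()['force']]);s=sensors.state();p=s['tool_pos']*1e3;r=p[:2]-[575,126];R=np.hypot(*r);t=np.array([r[1],-r[0]])/R
    print('t',round(s['t'],2),'p',p.round(1),'R',R.round(1),'ang',np.degrees(np.arctan2(-r[1],-r[0])).round(2),'tan',t.round(3),'push',round(float(-F[0][:2]@t),2),'F',F[0].round(1))
rep()
E
python3 f.py
```

```text
t: 16.5
tool_pos: [0.5025, 0.0395, -0.0161]
orientation: [0.458, 0.889, 0.0, -0.0]
force: [-0.3, -0.5, 0.5]
finger_gap: 0.0004
gripper_force: 0.0
t 16.5 p [502.5  39.5 -16.1] R 112.9 ang 50.01 tan [-0.766  0.643] push 0.06 F [-0.3 -0.5  0.5]
```

```bash
python3 -m creep '[{"x":-1.1,"y":1.1,"z":0,"rx":0,"ry":0,"rz":-0.013,"jaw":0},{"x":-1.1,"y":1.1,"z":0,"rx":0,"ry":0,"rz":-0.013,"jaw":0},{"x":-1.1,"y":1.1,"z":0,"rx":0,"ry":0,"rz":-0.013,"jaw":0},{"x":0,"y":0,"z":0,"rx":0,"ry":0,"rz":0,"jaw":0}]' 25; python3 f.py; python3 -m creep '[{"x":-1.1,"y":0.9,"z":0,"rx":0,"ry":0,"rz":-0.013,"jaw":0},{"x":-1.1,"y":0.9,"z":0,"rx":0,"ry":0,"rz":-0.013,"jaw":0},{"x":-1.1,"y":0.9,"z":0,"rx":0,"ry":0,"rz":-0.013,"jaw":0},{"x":0,"y":0,"z":0,"rx":0,"ry":0,"rz":0,"jaw":0}]' 25; python3 f.py
```

```text
t: 16.9
tool_pos: [0.4993, 0.0423, -0.0162]
orientation: [0.476, 0.879, -0.0, 0.0]
force: [0.3, -0.9, 0.1]
finger_gap: 0.0007
gripper_force: 0.6
t 16.9 p [499.3  42.3 -16.2] R 112.8 ang 47.87 tan [-0.742  0.671] push 0.77 F [ 0.3 -0.9  0.1]
t: 17.3
tool_pos: [0.496, 0.0454, -0.0161]
orientation: [0.493, 0.87, 0.0, 0.0]
force: [1.3, -0.5, -0.7]
finger_gap: 0.0001
gripper_force: 0.5
t 17.3 p [496.   45.4 -16.1] R 112.9 ang 45.58 tan [-0.714  0.7  ] push 1.27 F [ 1.3 -0.5 -0.7]
```

```bash
python3 -m creep '[{"x":-1.1,"y":1.1,"z":0,"rx":0,"ry":0,"rz":-0.013,"jaw":0},{"x":-1.1,"y":1.1,"z":0,"rx":0,"ry":0,"rz":-0.013,"jaw":0},{"x":-1.0,"y":1.1,"z":0,"rx":0,"ry":0,"rz":-0.013,"jaw":0},{"x":-0.7,"y":0.7,"z":0,"rx":0,"ry":0,"rz":-0.009,"jaw":0},{"x":0,"y":0,"z":0,"rx":0,"ry":0,"rz":0,"jaw":0}]' 25; python3 f.py; python3 -m creep '[{"x":-0.95,"y":1.1,"z":0,"rx":0,"ry":0,"rz":-0.013,"jaw":0},{"x":-0.95,"y":1.1,"z":0,"rx":0,"ry":0,"rz":-0.013,"jaw":0},{"x":-0.95,"y":1.1,"z":0,"rx":0,"ry":0,"rz":-0.013,"jaw":0},{"x":-0.95,"y":1.1,"z":0,"rx":0,"ry":0,"rz":-0.013,"jaw":0},{"x":0,"y":0,"z":0,"rx":0,"ry":0,"rz":0,"jaw":0}]' 25; python3 f.py
```

```text
t: 17.8
tool_pos: [0.4921, 0.0493, -0.0162]
orientation: [0.514, 0.858, 0.0, 0.0]
force: [0.5, -0.8, -0.3]
finger_gap: 0.0006
gripper_force: 0.6
t 17.8 p [492.1  49.3 -16.2] R 113.0 ang 42.76 tan [-0.679  0.734] push 0.94 F [ 0.5 -0.8 -0.3]
t: 18.3
tool_pos: [0.4881, 0.0537, -0.0162]
orientation: [0.536, 0.844, -0.0, -0.0]
force: [1.7, -1.8, 0.9]
finger_gap: 0.0003
gripper_force: 0.6
t 18.3 p [488.1  53.7 -16.2] R 113.0 ang 39.76 tan [-0.64   0.769] push 2.46 F [ 1.7 -1.8  0.9]
```

```bash
python3 -m creep '[{"x":-0.9,"y":1.15,"z":0,"rx":0,"ry":0,"rz":-0.013,"jaw":0},{"x":-0.9,"y":1.15,"z":0,"rx":0,"ry":0,"rz":-0.013,"jaw":0},{"x":-0.9,"y":1.15,"z":0,"rx":0,"ry":0,"rz":-0.013,"jaw":0},{"x":0,"y":0,"z":0,"rx":0,"ry":0,"rz":0,"jaw":0}]' 25; python3 f.py; python3 -m creep '[{"x":-0.85,"y":1.2,"z":0,"rx":0,"ry":0,"rz":-0.013,"jaw":0},{"x":-0.85,"y":1.2,"z":0,"rx":0,"ry":0,"rz":-0.013,"jaw":0},{"x":-0.85,"y":1.2,"z":0,"rx":0,"ry":0,"rz":-0.013,"jaw":0},{"x":0,"y":0,"z":0,"rx":0,"ry":0,"rz":0,"jaw":0}]' 25; python3 f.py
```

```text
t: 18.7
tool_pos: [0.4854, 0.0571, -0.0162]
orientation: [0.552, 0.834, -0.0, -0.0]
force: [1.2, -1.3, -0.1]
finger_gap: 0.0003
gripper_force: 0.7
t 18.7 p [485.4  57.1 -16.2] R 113.0 ang 37.56 tan [-0.61   0.793] push 1.76 F [ 1.2 -1.3 -0.1]
t: 19.1
tool_pos: [0.4828, 0.0607, -0.0162]
orientation: [0.568, 0.823, -0.0, -0.0]
force: [-0.1, -1.6, -0.9]
finger_gap: 0.0004
gripper_force: 0.7
t 19.1 p [482.8  60.7 -16.2] R 113.0 ang 35.29 tan [-0.578  0.816] push 1.21 F [-0.1 -1.6 -0.9]
```

```bash
python3 -m creep '[{"x":-0.75,"y":1.2,"z":0,"rx":0,"ry":0,"rz":-0.013,"jaw":0},{"x":-0.75,"y":1.2,"z":0,"rx":0,"ry":0,"rz":-0.013,"jaw":0},{"x":0,"y":0,"z":0,"rx":0,"ry":0,"rz":0,"jaw":0}]' 25; python3 f.py; python3 -m creep '[{"x":-0.75,"y":1.2,"z":0,"rx":0,"ry":0,"rz":-0.013,"jaw":0},{"x":-0.75,"y":1.2,"z":0,"rx":0,"ry":0,"rz":-0.013,"jaw":0},{"x":0,"y":0,"z":0,"rx":0,"ry":0,"rz":0,"jaw":0}]' 25; python3 f.py
```

```text
t: 19.4
tool_pos: [0.4812, 0.0631, -0.0162]
orientation: [0.579, 0.815, -0.0, -0.0]
force: [-0.3, -1.6, 1.8]
finger_gap: 0.0003
gripper_force: 0.8
t 19.4 p [481.2  63.1 -16.2] R 113.0 ang 33.84 tan [-0.557  0.831] push 1.13 F [-0.3 -1.6  1.8]
t: 19.7
tool_pos: [0.4797, 0.0653, -0.0162]
orientation: [0.59, 0.808, -0.0, -0.0]
force: [-0.8, -2.4, 1.3]
finger_gap: 0.0006
gripper_force: 1.2
t 19.7 p [479.7  65.3 -16.2] R 113.0 ang 32.52 tan [-0.538  0.843] push 1.65 F [-0.8 -2.4  1.3]
```

```bash
python3 -m creep '[{"x":-0.7,"y":1.2,"z":0,"rx":0,"ry":0,"rz":-0.012,"jaw":0},{"x":-0.7,"y":1.2,"z":0,"rx":0,"ry":0,"rz":-0.012,"jaw":0},{"x":0,"y":0,"z":0,"rx":0,"ry":0,"rz":0,"jaw":0}]' 25; python3 f.py; python3 -m creep '[{"x":-0.7,"y":1.2,"z":0,"rx":0,"ry":0,"rz":-0.012,"jaw":0},{"x":-0.7,"y":1.2,"z":0,"rx":0,"ry":0,"rz":-0.012,"jaw":0},{"x":0,"y":0,"z":0,"rx":0,"ry":0,"rz":0,"jaw":0}]' 25; python3 f.py
```

```text
t: 20.0
tool_pos: [0.4787, 0.0668, -0.0162]
orientation: [0.6, 0.8, -0.0, 0.001]
force: [0.0, -4.1, 1.0]
finger_gap: 0.0003
gripper_force: 2.5
t 20.0 p [478.7  66.8 -16.2] R 113.0 ang 31.58 tan [-0.524  0.852] push 3.52 F [ 0.  -4.1  1. ]
t: 20.3
tool_pos: [0.4771, 0.0695, -0.0162]
orientation: [0.609, 0.793, -0.0, 0.0]
force: [-1.2, -4.5, 0.0]
finger_gap: 0.0004
gripper_force: 1.8
t 20.3 p [477.1  69.5 -16.2] R 113.0 ang 30.01 tan [-0.5    0.866] push 3.33 F [-1.2 -4.5  0. ]
```

```bash
python3 -m creep '[{"x":-0.6,"y":1.2,"z":0,"rx":0,"ry":0,"rz":-0.012,"jaw":0},{"x":-0.6,"y":1.2,"z":0,"rx":0,"ry":0,"rz":-0.012,"jaw":0},{"x":0,"y":0,"z":0,"rx":0,"ry":0,"rz":0,"jaw":0}]' 25; python3 f.py
```

```text
t: 20.6
tool_pos: [0.4757, 0.0734, -0.0163]
orientation: [0.618, 0.786, 0.0, -0.0]
force: [-1.1, -1.4, -0.5]
finger_gap: 0.0004
gripper_force: 0.9
t 20.6 p [475.7  73.4 -16.3] R 112.4 ang 27.94 tan [-0.469  0.883] push 0.7 F [-1.1 -1.4 -0.5]
```

```bash
cat > gap.py <<'E'
from h import *
a=np.radians(5.2);X=np.array([np.cos(a),np.sin(a),0]);Y=np.array([-X[1],X[0],0]);O=np.array([.639,.1311,0])
def gap():
    t=grab('top')
    for xx in(17,-17):
        ys=np.arange(-36,56,1.);P=[O+X*xx*1e-3+Y*y*1e-3+[0,0,.057] for y in ys];q=pix('top',P).astype(np.float32)
        b=cv2.remap(t,q[:,0].reshape(1,-1),q[:,1].reshape(1,-1),1)[0].astype(int);v=b[:,0]-b[:,2]
        i=np.where(np.diff((v>20).astype(int)))[0];e=[round(float(ys[k]+(20-v[k])/(v[k+1]-v[k])),1) for k in i]
        print(xx,'edges',e,'gap by span',round(e[-1]-e[0]-60,1),'min in gap',v[(ys>2)&(ys<20)].min())
gap()
E
python3 gap.py; python3 f.py
```

```text
17 edges [-25.9, 34.2] gap by span 0.1 min in gap 61
-17 edges [-26.9, 33.6] gap by span 0.5 min in gap 64
t 20.65 p [475.9  73.4 -16.2] R 112.2 ang 27.96 tan [-0.469  0.883] push 1.9 F [-0.7 -2.5 -0.2]
```

The gap has closed from 11 mm to about 0, so the stud has snapped. I'll press on in very small steps to feel the halves meet.

```bash
python3 -m creep '[{"x":-0.25,"y":0.45,"z":0,"rx":0,"ry":0,"rz":-0.005,"jaw":0},{"x":-0.25,"y":0.45,"z":0,"rx":0,"ry":0,"rz":-0.005,"jaw":0},{"x":0,"y":0,"z":0,"rx":0,"ry":0,"rz":0,"jaw":0}]' 25; python3 f.py
```

```text
t: 20.95
tool_pos: [0.4756, 0.0738, -0.0162]
orientation: [0.622, 0.783, 0.0, 0.0]
force: [0.8, -1.6, -0.8]
finger_gap: 0.0
gripper_force: 0.9
t 20.95 p [475.6  73.8 -16.2] R 112.2 ang 27.72 tan [-0.465  0.885] push 1.82 F [ 0.8 -1.6 -0.8]
```

```bash
python3 -m creep '[{"x":-0.25,"y":0.45,"z":0,"rx":0,"ry":0,"rz":-0.005,"jaw":0},{"x":-0.25,"y":0.45,"z":0,"rx":0,"ry":0,"rz":-0.005,"jaw":0},{"x":0,"y":0,"z":0,"rx":0,"ry":0,"rz":0,"jaw":0}]' 25; python3 f.py
```

```text
t: 21.25
tool_pos: [0.4753, 0.0744, -0.0161]
orientation: [0.626, 0.78, 0.0, 0.0]
force: [-0.5, -1.6, -1.4]
finger_gap: 0.0006
gripper_force: 1.0
t 21.25 p [475.3  74.4 -16.1] R 112.3 ang 27.39 tan [-0.46   0.888] push 1.19 F [-0.5 -1.6 -1.4]
```

```bash
python3 -m creep '[{"x":-0.25,"y":0.45,"z":0,"rx":0,"ry":0,"rz":-0.005,"jaw":0},{"x":-0.25,"y":0.45,"z":0,"rx":0,"ry":0,"rz":-0.005,"jaw":0},{"x":0,"y":0,"z":0,"rx":0,"ry":0,"rz":0,"jaw":0}]' 25; python3 f.py
```

```text
t: 21.55
tool_pos: [0.4751, 0.0747, -0.0161]
orientation: [0.63, 0.776, 0.0, 0.001]
force: [1.0, -5.1, -2.7]
finger_gap: 0.0001
gripper_force: 2.2
t 21.55 p [475.1  74.7 -16.1] R 112.3 ang 27.19 tan [-0.457  0.89 ] push 4.95 F [ 1.  -5.1 -2.7]
```

```bash
python3 -m creep '[{"x":-0.25,"y":0.45,"z":0,"rx":0,"ry":0,"rz":-0.005,"jaw":0},{"x":-0.25,"y":0.45,"z":0,"rx":0,"ry":0,"rz":-0.005,"jaw":0},{"x":0,"y":0,"z":0,"rx":0,"ry":0,"rz":0,"jaw":0}]' 25; python3 f.py; python3 gap.py
```

```text
t: 21.85
tool_pos: [0.4749, 0.0749, -0.0161]
orientation: [0.634, 0.773, -0.0, 0.001]
force: [2.0, -6.4, -3.3]
finger_gap: 0.0001
gripper_force: 3.3
t 21.85 p [474.9  74.9 -16.1] R 112.4 ang 27.06 tan [-0.455  0.89 ] push 6.59 F [ 2.  -6.4 -3.3]
17 edges [-25.9, 34.1] gap by span 0.0 min in gap 62
-17 edges [-26.9, 33.6] gap by span 0.5 min in gap 64
```

```bash
python3 -m creep '[{"x":-0.25,"y":0.45,"z":0,"rx":0,"ry":0,"rz":0,"jaw":0},{"x":0,"y":0,"z":0,"rx":0,"ry":0,"rz":0,"jaw":0},{"x":0,"y":0,"z":0,"rx":0,"ry":0,"rz":0,"jaw":0}]' 25; python3 f.py;python3 f.py
```

```text
t: 22.2
tool_pos: [0.4749, 0.0749, -0.0161]
orientation: [0.634, 0.773, -0.0, 0.001]
force: [2.6, -7.2, -1.2]
finger_gap: 0.0003
gripper_force: 3.8
t 22.2 p [474.9  74.9 -16.1] R 112.3 ang 27.03 tan [-0.454  0.891] push 7.59 F [ 2.6 -7.2 -1.2]
t 22.2 p [474.9  74.9 -16.1] R 112.3 ang 27.03 tan [-0.454  0.891] push 7.59 F [ 2.6 -7.2 -1.2]
```

Force rises steeply with no motion and the camera shows zero gap, so the mould is shut. Backing off along the arc.

```bash
python3 -m creep '[{"x":0.6,"y":-1.1,"z":0,"rx":0,"ry":0,"rz":0.012,"jaw":0},{"x":1.2,"y":-2.2,"z":0,"rx":0,"ry":0,"rz":0.024,"jaw":0},{"x":1.3,"y":-2.2,"z":0,"rx":0,"ry":0,"rz":0.024,"jaw":0},{"x":1.4,"y":-2.2,"z":0,"rx":0,"ry":0,"rz":0.024,"jaw":0},{"x":1.5,"y":-2.2,"z":0,"rx":0,"ry":0,"rz":0.024,"jaw":0},{"x":1.5,"y":-2.2,"z":0,"rx":0,"ry":0,"rz":0.024,"jaw":0},{"x":1.6,"y":-2.1,"z":0,"rx":0,"ry":0,"rz":0.024,"jaw":0},{"x":1.7,"y":-2.1,"z":0,"rx":0,"ry":0,"rz":0.024,"jaw":0},{"x":1.8,"y":-2.1,"z":0,"rx":0,"ry":0,"rz":0.024,"jaw":0},{"x":1.9,"y":-2,"z":0,"rx":0,"ry":0,"rz":0.024,"jaw":0}]' 25; python3 f.py
python3 -m creep '[{"x":1.8,"y":-2,"z":0,"rx":0,"ry":0,"rz":0.024,"jaw":0},{"x":1.8,"y":-2,"z":0,"rx":0,"ry":0,"rz":0.024,"jaw":0},{"x":1.9,"y":-2,"z":0,"rx":0,"ry":0,"rz":0.024,"jaw":0},{"x":1.9,"y":-2,"z":0,"rx":0,"ry":0,"rz":0.024,"jaw":0},{"x":1.9,"y":-2,"z":0,"rx":0,"ry":0,"rz":0.024,"jaw":0},{"x":2,"y":-2.2,"z":0,"rx":0,"ry":0,"rz":0.024,"jaw":0},{"x":2,"y":-2.4,"z":0,"rx":0,"ry":0,"rz":0.024,"jaw":0},{"x":2,"y":-2.6,"z":0,"rx":0,"ry":0,"rz":0.024,"jaw":0},{"x":2,"y":-3,"z":0,"rx":0,"ry":0,"rz":0.02,"jaw":0},{"x":2,"y":-4,"z":0,"rx":0,"ry":0,"rz":0.02,"jaw":0}]' 25; python3 f.py
```

```text
t: 23.2
tool_pos: [0.4884, 0.056, -0.0162]
orientation: [0.541, 0.841, -0.0, -0.0]
force: [-0.2, -1.9, 0.4]
finger_gap: 0.0007
gripper_force: 0.7
t 23.2 p [488.4  56.  -16.2] R 111.3 ang 38.95 tan [-0.629  0.778] push 1.36 F [-0.2 -1.9  0.4]
t: 24.2
tool_pos: [0.5077, 0.0321, -0.0162]
orientation: [0.44, 0.898, 0.0, -0.0]
force: [-0.0, -0.1, 0.2]
finger_gap: 0.0001
gripper_force: 0.0
t 24.2 p [507.7  32.1 -16.2] R 115.6 ang 54.35 tan [-0.813  0.583] push 0.05 F [-0.  -0.1  0.2]
```

Clear of the handle. I'll go a bit further out, then raise and check.

```bash
python3 -m creep '[{"x":4,"y":-10,"z":0,"rx":0,"ry":0,"rz":0,"jaw":0},{"x":5,"y":-20,"z":15,"rx":0,"ry":0,"rz":0,"jaw":0},{"x":0,"y":-30,"z":35,"rx":0,"ry":0,"rz":0,"jaw":0},{"x":0,"y":-35,"z":35,"rx":0,"ry":0,"rz":0,"jaw":0},{"x":0,"y":-35,"z":35,"rx":0,"ry":0,"rz":0,"jaw":0},{"x":0,"y":-30,"z":10,"rx":0,"ry":0,"rz":0,"jaw":0},{"x":0,"y":0,"z":0,"rx":0,"ry":0,"rz":0,"jaw":0},{"x":0,"y":0,"z":0,"rx":0,"ry":0,"rz":0,"jaw":0}]' 25; python3 gap.py; python3 - <<'E'
from h import *
t=grab('top');s=grab('side');c=np.zeros((600,800,3),np.uint8)
c[:,:400]=cv2.resize(t[150:285,165:255],(400,600),interpolation=2);c[:300,400:]=cv2.resize(s[150:225,185:285],(400,300),interpolation=2)
c[300:,400:]=cv2.resize(t,(400,300));cv2.imwrite('pics/c9.png',c)
for k in blobs(red(t)):print(cv2.boxPoints(cv2.minAreaRect(k)).round(1).tolist())
E
```

```text
t: 25.0
tool_pos: [0.5164, -0.1288, 0.1139]
orientation: [0.442, 0.897, 0.0, 0.0]
force: [-0.5, 0.2, -0.9]
finger_gap: 0.0005
gripper_force: 0.0
17 edges [-25.9, 34.2] gap by span 0.1 min in gap 58
-17 edges [-26.8, 32.4] gap by span -0.8 min in gap 59
[[201.0, 275.0], [204.0, 275.0], [204.0, 282.0], [201.0, 282.0]]
[[199.0, 249.0], [203.0, 249.0], [203.0, 263.0], [199.0, 263.0]]
[[196.0, 230.0], [202.0, 230.0], [202.0, 237.0], [196.0, 237.0]]
[[214.39999389648438, 225.10000610351562], [218.89999389648438, 222.0], [248.39999389648438, 263.6000061035156], [243.89999389648438, 266.70001220703125]]
```

View pics/c9.png

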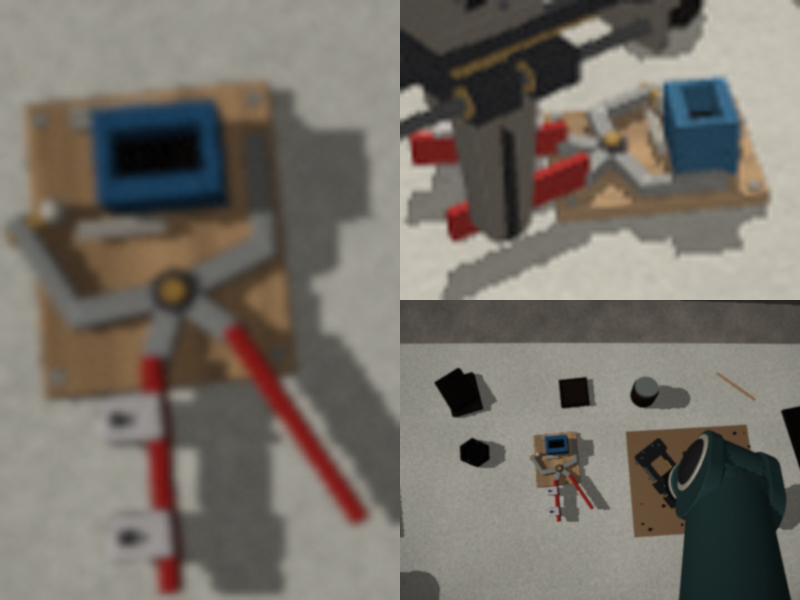

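The mould is shut as one block in the nest (top view about (200,185)), with no gap. The handle is back open at about (246,265), the bystanders haven't moved, and the gripper is clear.

```bash
python3 -c "
from station import sign_off;print(sign_off())"
```

```text
the job is handed in; nothing more can be done
None
```

The mould was pressed shut by the pliers and left in the nest, the free handle sprang back open, the jar, six-sided pot and tray were not touched, and the job was handed in at about 25 s; the highest force I read at the handle was about 7.6 N, but I read it only between moves, so the peak at the snap went unmeasured and the snap itself I know from the camera (gap about 11 mm to 0).

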